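# Check a specimen cup out from behind the reagent bottles

### The job

Move the amber bottle and the white bottle out of the bay into the blue tray, and only then take the orange-lidded specimen cup from behind them and stand it on the middle of the reader's round plate. After that put each bottle back standing where it stood before. Also push the yellow check-out block fully down into the narrow gap of its holder; keep bottles and cups upright throughout and leave the green-lidded cup where it is.

Things in the scene. Friction and masses are not known exactly. Their poses are not given: they have to be found in the camera images.
- bottle_amber: Amber bottle with black cap and paper label, 60 mm diameter, 148 mm tall, about 250 g: body to 92 mm, sloping shoulder to 110 mm, then a screw cap 32 mm wide to grip it by. Origin: centre of its underside, z up. Starts in the front half of the bay, left or right, 82 mm from the other bottle's axis and 10 mm in front of a cup, blocking access to the cups.
- bottle_white: White bottle with blue cap and blue band, 60 mm diameter, 148 mm tall, about 250 g: body to 92 mm, sloping shoulder to 110 mm, then a screw cap 32 mm wide to grip it by. Origin: centre of its underside, z up. Starts in the front half of the bay, left or right, 82 mm from the other bottle's axis and 10 mm in front of a cup, blocking access to the cups.
- cup_orange: Specimen cup with an orange lid, 53 mm diameter at the lid (body 50 mm), 65 mm tall, the lid being the top 17 mm; about 90 g. Origin at the centre of its underside, z up. Starts in the rear half of the bay behind one of the bottles, beside the other cup (axes about 82 mm apart).
- cup_green: Specimen cup with a green lid, a bystander to leave alone, 53 mm diameter at the lid (body 50 mm), 65 mm tall, the lid being the top 17 mm; about 90 g. Origin at the centre of its underside, z up. Starts in the rear half of the bay behind one of the bottles, beside the other cup (axes about 82 mm apart).
- marker: Yellow check-out block with a black band, standing upright on the bench: 18 mm thick (its x), 44 mm wide (its y), 62 mm tall (z), 50 g. Origin at the centre of its underside.
- bay: Fixed aluminium bay: floor 150 mm (x) by 180 mm (y), 6 mm thick, with dark walls 5 mm thick and 22 mm high (from the bench) outside that on the back (+x) and both sides (y), open at the front (-x). Origin under the middle of the floor, at bench level. The bottles stand around its x = -33 mm, the cups around x = +35 mm, each around y = +41 or -41 mm.
- tray: Fixed blue open tray for setting the bottles aside: 200 mm (x) by 120 mm (y) outside, rim 14 mm high and 5 mm thick, floor 5 mm thick. Origin at bench level under its centre. Room for both bottles, side by side along x (for instance at x = +45 and -45 mm, y = 0).
- reader: Fixed black reader box 130 mm (x) by 110 mm (y), 20 mm high, with a round blue plate 72 mm in diameter with a white disc in its middle, top of the plate 22 mm above the bench, at its centre. Origin at bench level under its centre.
- holder: Fixed red holder: black base 70 mm (x) by 60 mm (y), 6 mm thick; two upright cheeks 60 mm long (along y) with a 22 mm gap between them, centred on x = 0, open at top and ends; flared lips up to 33 mm above the bench. Origin at bench level under the gap's middle. The block goes in upright, its width along the holder's y, down onto the base; hold it near its top, above the lips.
Not all that is in view belongs to the job. Of the things that look like the tray, the largest one is meant. Of the things like the marker, leave any that is purple; of the rest the larger one is meant.

How it is judged:
By the outcome, as a careful person would: the job done as asked, in the order asked, and still so for the second after the job is handed in, with the robot touching nothing.
It also fails if it takes over 136 s, if anything falls off the work surface, if the arm or the gripper's body presses on something with over 40 N, if the wrist force passes 120 N, or if a joint passes its speed limit or range.

### The arm

A 6-joint arm with a two-finger parallel gripper is mounted at the origin on the work surface. World frame = base frame: x ahead of the robot, y to its left, z up, the work surface at z = 0. Lengths are in m, angles in rad, forces in N, time in s.
With the tool pointing down it reaches from about 0.325 to 0.775 m from the base axis. Payload 9.3 kg.
Tool frame: the origin (TCP) lies at the very end of the fingers, on their centre line; the grasp point (between the pads) lies 19 mm behind it; z points along the fingers, y is the direction in which the jaws open and shut (so a half turn about z gives the same grasp; the last joint's range is limited). The gripper opens to 85 mm and grips with 20 to 120 N. Pads are 22 mm wide; open, the fingers measure 114 mm over their backs; the gripper's body (76 mm by 85 mm) begins 54 mm behind the grasp point. The pads swing forward as they close: fully open they stand 13 mm farther back than shut.
Start: joints at [-1.372, 0.259, 0.021, 1.334, 0, 1.418], TCP at [0.19, -0.516, 0.231] pointing down, gripper open.
Joint ranges: [-3.04, 3.04], [-0.91, 1.82], [-1.04, 1.36], [-1.92, 1.95], [-1.52, 1.45], [-3.14, 3.14]. Speed limits (rad/s): [2.22, 2.22, 2.79, 3.14, 3.14, 3.14].

### API

Orientations are given as a unit quaternion [w, x, y, z].
In Python, from bench import env gives the robot as it stands.
- The arm moves only by the tool drive_tool, never from a script. Its argument "series" is a list of rows, each an object of numbers: "tx", "ty", "tz": the shift along the world's x, y, z in mm; "ax", "ay", "az": the turn, a rotation vector about the world's x, y, z in rad. A call has 1 to 8 rows; each row is the pose to reach, as a shift and turn from the pose measured when the call began; what a row does not reach only later rows make up. A row lasts 1/8 s, in which the tool goes at most 62.5 mm and 10.7 degrees, less where a joint would pass 70% of its speed; a pose out of reach is approached as far as the arm can. A call with a gripper value outside its range is refused whole. "hand" is the finger opening in mm, from 0 to 85.4, set as the call begins (left out, the last holds). The fingers move at their own pace and stop on an object; "force" is the grip in N (left out, the last holds). Time passes only in rows, so rows that repeat a pose let the fingers close. It gives the time, the measured TCP pose, the force and the opening at its end, in the units of the state.
- env.state(): the state, without advancing time (a new reading comes with each control period).
- env.snapshot(name): name is "side" or "top" or "wrist"; returns a dict with "img" (400x640x3 uint8, red, green, blue), "range_z" (400x640 float32, m along the optical axis (not along the pixel's ray), 0 where there is no reading), "fovy" (degrees; the focal length in pixels is half the picture's height over the tangent of half this angle, whatever the lens; pixels are square), "cx", "cy" (the principal point, pixels), "extrinsics" (4x4, takes a point from world to camera coordinates). Camera axes: x right, y down, z forward; pixel columns grow to the right and rows downward; lengths in m; the calibration is good to about 2 mm. A picture is of the moment at which its call begins.
- env.close_job(): hands the job in, once; it reports no verdict.
The state is a dict: "clock": time; "joint_positions": joint angles; "dq": joint speeds; "joint_efforts": joint torques, N m; "eef_pos": TCP position; "ee_rot": TCP orientation; "wrist_force": force on the tool from outside, world axes, zero at the start; "wrist_torque": the same for the moment, N m; "gripper_width": finger opening in m.
Only numpy, scipy, OpenCV 4.12 (cv2) and the standard library are available. Lean on these libraries where they do the work, as an engineer would, in place of code of your own. Each camera call takes 0.05 s, during which the arm holds its last target.

## Working session

There is one attempt and no reset: what is moved stays moved. The work goes in short steps, Python scripts to look and compute and a tool call to move; the robot and the scene stay as the last step left them, time stands still between calls to the robot, and variables do not carry over. Pictures are saved under pics/ and viewed, and the job is handed in when it is done.

Besides the shell and the picture viewer there is one more tool, called after "Request:" as name(argument=value, ...) on one line, values as JSON. drive_tool: Moves the arm, as the interface text tells. Its arguments: {"type":"object","properties":{"series":{"type":"array","items":{"type":"object","properties":{"tx":{"type":"number"},"ty":{"type":"number"},"tz":{"type":"number"},"ax":{"type":"number"},"ay":{"type":"number"},"az":{"type":"number"}}}},"hand":{"type":"number"},"force":{"type":"number"}},"required":["series"]}

```bash
ls; mkdir -p pics; cat > h.py <<'E'
import numpy as np, cv2
from bench import env
def snap(n,f=None):
    s=env.snapshot(n)
    if f: cv2.imwrite('pics/'+f, s['img'][:,:,::-1])
    return s
def cam(s):
    f=200/np.tan(np.radians(s['fovy'])/2); T=np.array(s['extrinsics']); return f,T[:3,:3],T[:3,3]
def ray(s,u,v,z):
    f,R,t=cam(s); d=R.T@np.array([(u-s['cx'])/f,(v-s['cy'])/f,1]); o=-R.T@t
    return o+d*(z-o[2])/d[2]
def cloud(s):
    f,R,t=cam(s); v,u=np.mgrid[:400,:640]; Z=s['range_z']
    P=np.stack([(u-s['cx'])/f*Z,(v-s['cy'])/f*Z,Z],-1)
    return (P-t)@R
E
python3 - <<'E'
from h import *
for n in ['top','side','wrist']:
    s=snap(n,n+'0.png'); f,R,t=cam(s); print(n,f,s['cx'],s['cy'],-R.T@t,R.round(3).tolist())
print(env.state())
E
```

```text
pics
top 439.8646817877906 317.9849239504894 197.42374303761255 [ 0.356772   -0.03202512  1.30791562] [[-0.011, -1.0, 0.001], [-0.996, 0.01, -0.093], [0.093, -0.002, -0.996]]
side 422.2133714505796 318.06303691541245 201.08473284453322 [-0.04917367  0.65578149  0.63306811] [[-0.816, -0.578, -0.003], [-0.315, 0.447, -0.837], [0.485, -0.682, -0.547]]
wrist 336.0556365792861 319.3155094374795 193.7228893838792 [ 0.25835096 -0.49090117  0.37332074] [[0.345, -0.939, -0.001], [-0.899, -0.331, 0.286], [-0.268, -0.098, -0.958]]
{'clock': 0.15, 'joint_positions': array([-1.37160268e+00,  2.59061898e-01,  2.09524811e-02,  1.33372334e+00,
       -3.49425089e-05,  1.41820281e+00]), 'dq': array([ 4.28919488e-04,  3.05903882e-04,  1.84904090e-03,  4.47780318e-05,
       -1.74712872e-04,  6.08869963e-05]), 'joint_efforts': array([ 3.22475345e-03, -5.55969179e+01,  3.44663250e+01,  1.13319367e-02,
       -2.05503270e-04, -5.69216525e-06]), 'eef_pos': array([ 0.18946254, -0.5161058 ,  0.23081204]), 'ee_rot': array([-5.17665753e-04,  9.84570433e-01,  1.74987983e-01, -2.95398249e-05]), 'wrist_force': array([-0.72552567,  0.45651453, -0.16922158]), 'wrist_torque': array([0.03436782, 0.02028222, 0.01447152]), 'gripper_width': 0.08514598149886411}
```

View pics/top0.png

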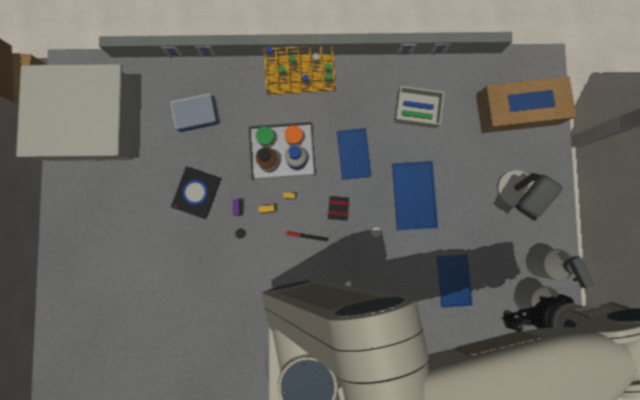

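View pics/side0.png

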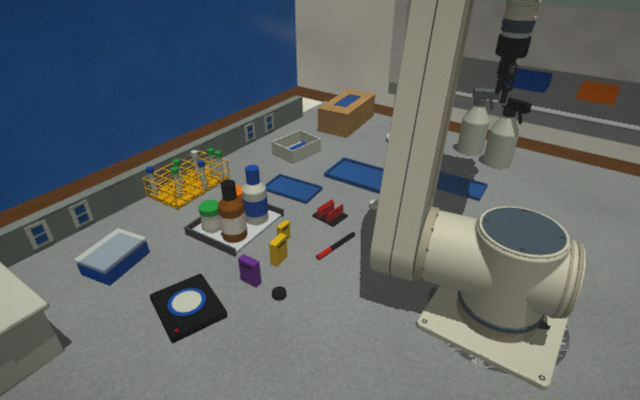

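View pics/wrist0.png

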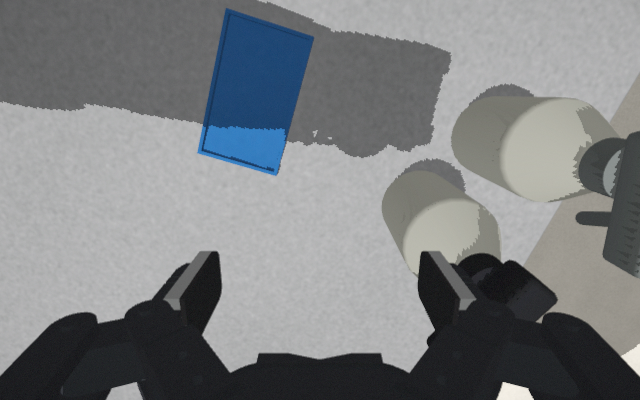

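The top view shows the bay at about (282,150), with amber on the left and white on the right. The orange cup stands behind white at (293,135), the large tray is at (414,195), the reader at (195,192) and the holder at (339,208). The large yellow block is at (267,209), with the smaller decoy at (289,196) and the purple one at (237,206).

```bash
cat > m0.py <<'E'
from h import *
s=snap('top'); C=cloud(s); img=s['img']; 
crop=img[90:260,160:450]; cv2.imwrite('pics/top_crop.png',cv2.resize(crop[:,:,::-1],None,fx=2.7,fy=2.7,interpolation=cv2.INTER_CUBIC))
hsv=cv2.cvtColor(img,cv2.COLOR_RGB2HSV)
def comps(name,lo,hi,s=s,C=C,hsv=hsv,zr=(-.01,.3),mina=15):
    m=cv2.inRange(hsv,lo,hi)&((C[...,2]>zr[0])&(C[...,2]<zr[1])).astype(np.uint8)*255
    n,l,st,ce=cv2.connectedComponentsWithStats(m)
    for i in range(1,n):
        if st[i,4]<mina: continue
        P=C[l==i]; r=cv2.minAreaRect(P[:,:2].astype(np.float32)*1000)
        print(name,ce[i].round(1),st[i,4],'zmed %.3f zmax %.3f'%(np.median(P[:,2]),np.percentile(P[:,2],98)),'rect',np.round(r[0],1),np.round(r[1],1),round(r[2],1))
if __name__=='__main__':
    print('bench z',np.median(C[220:260,60:200,2]),np.median(C[240:260,400:430,2]))
    comps('yellow',(20,120,80),(35,255,255)); comps('purple',(130,80,40),(165,255,255))
    comps('blue',(100,120,50),(125,255,255)); comps('red',(0,130,60),(8,255,255));comps('orange',(9,150,100),(18,255,255));comps('green',(50,80,60),(80,255,255))
E
python3 m0.py
```

```text
bench z -0.001234486000876857 -7.202660950701083e-06
yellow [297.2  72.5] 1723 zmed 0.009 zmax 0.065 rect [858.   17.5] [128.4 206.2] 0.2
yellow [289.5 195.2] 62 zmed 0.047 zmax 0.052 rect [481.7  48.4] [14.3 30.1] 3.9
yellow [266.5 208.5] 109 zmed 0.060 zmax 0.066 rect [446.3 113.7] [24.1 40.6] 3.5
purple [236. 207.] 104 zmed 0.060 zmax 0.065 rect [448.2 199.9] [40.3 15.7] 2.1
blue [268.6  49.2] 22 zmed 0.089 zmax 0.094 rect [899.1 101.5] [15.8 11.8] 1.4
blue [305.2  77.8] 17 zmed 0.090 zmax 0.092 rect [813.6  -1.8] [10.8 13.3] 70.5
blue [530.9 100.4] 625 zmed 0.092 zmax 0.096 rect [ 740.3 -642.1] [ 43.3 123.6] 5.7
blue [418.3 104.7] 94 zmed 0.020 zmax 0.025 rect [ 754.  -338.3] [84.9 12.1] 83.0
blue [353.7 153.5] 1308 zmed 0.004 zmax 0.011 rect [ 609.2 -143. ] [144.5  82.6] 5.3
blue [294.4 151.5] 98 zmed 0.153 zmax 0.158 rect [587.5  26.8] [30.3 24.2] 0.1
blue [414.5 195.4] 2554 zmed 0.005 zmax 0.016 rect [ 481.3 -320.5] [194.7 116.8] 2.9
blue [194.6 191.9] 150 zmed 0.020 zmax 0.026 rect [496.9 327.9] [71.6 73.2] 1.0
blue [454.1 280.9] 1431 zmed 0.004 zmax 0.011 rect [ 230.1 -428.9] [143.8  86.7] 4.0
red [338.5 202.3] 53 zmed 0.030 zmax 0.036 rect [462.4 -95.8] [52.8 11.2] 84.5
red [337.7 212.7] 45 zmed 0.029 zmax 0.037 rect [431.8 -92.6] [52.3  9.3] 84.2
red [292.8 233.7] 38 zmed 0.010 zmax 0.015 rect [371.2  39.9] [36.1  8.2] 79.9
orange [293.4 134.2] 242 zmed 0.071 zmax 0.075 rect [660.8  31.5] [47.6 65.7] 64.6
green [292.2  57.6] 32 zmed 0.088 zmax 0.093 rect [892.3  36.3] [58.1 11.7] 2.3
green [327.7  66.4] 24 zmed 0.089 zmax 0.093 rect [846.1 -67.2] [11.4 15.8] 89.5
green [281.3  69.2] 26 zmed 0.090 zmax 0.092 rect [839.3  67.1] [15.4 11.7] 3.1
green [328.2  76.2] 31 zmed 0.090 zmax 0.094 rect [817.5 -66.9] [11.5 18.6] 89.2
green [416.7 114.4] 117 zmed 0.020 zmax 0.025 rect [ 723.2 -333.6] [85.1 12.6] 80.7
green [264.5 135.1] 261 zmed 0.070 zmax 0.076 rect [658.6 114.6] [49.3 64.1] 65.3
```

View pics/top_crop.png

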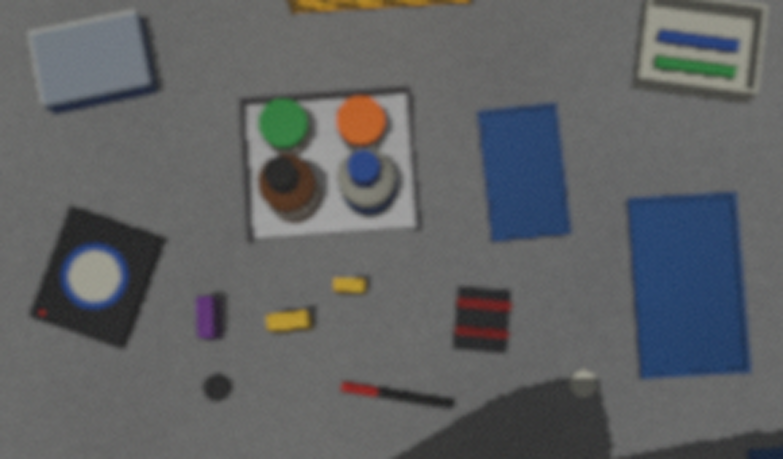

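Request:
drive_tool(series=[{"tx":30,"ty":50,"tz":20,"az":0.18},{"tx":60,"ty":100,"tz":40,"az":0.36},{"tx":90,"ty":150,"tz":60,"az":0.54},{"tx":120,"ty":200,"tz":70,"az":0.72},{"tx":150,"ty":250,"tz":70,"az":0.9},{"tx":180,"ty":300,"tz":70,"az":1.08},{"tx":210,"ty":350,"tz":70,"az":1.219},{"tx":240,"ty":400,"tz":70,"az":1.219}], hand=60, force=40)

```text
invalid input
```

Request:
drive_tool(series=[{"tx":30,"ty":50,"tz":20,"ax":0,"ay":0,"az":0.18},{"tx":60,"ty":100,"tz":40,"ax":0,"ay":0,"az":0.36},{"tx":90,"ty":150,"tz":60,"ax":0,"ay":0,"az":0.54},{"tx":120,"ty":200,"tz":70,"ax":0,"ay":0,"az":0.72},{"tx":150,"ty":250,"tz":70,"ax":0,"ay":0,"az":0.9},{"tx":180,"ty":300,"tz":70,"ax":0,"ay":0,"az":1.08},{"tx":210,"ty":350,"tz":70,"ax":0,"ay":0,"az":1.219},{"tx":240,"ty":400,"tz":70,"ax":0,"ay":0,"az":1.219}], hand=60, force=40)

```text
clock: 1.2
eef_pos: [0.4301, -0.1144, 0.301]
ee_rot: [-0.0, 0.706, 0.708, -0.0]
wrist_force: [-0.1, -1.2, 0.2]
gripper_width: 0.0597
```

Request:
drive_tool(series=[{"tx":30,"ty":55,"tz":0,"ax":0,"ay":0,"az":0},{"tx":60,"ty":110,"tz":0,"ax":0,"ay":0,"az":0},{"tx":90,"ty":165,"tz":0,"ax":0,"ay":0,"az":0},{"tx":90,"ty":165,"tz":0,"ax":0,"ay":0,"az":0}])

```text
clock: 1.7
eef_pos: [0.5211, 0.0541, 0.3001]
ee_rot: [-0.001, 0.705, 0.71, -0.0]
wrist_force: [-0.4, -0.1, -0.6]
gripper_width: 0.0603
```

```bash
cat > m1.py <<'E'
from h import *
import sys
s=snap('wrist',sys.argv[1]+'.png'); np.savez(sys.argv[1],img=s['img'],C=cloud(s),Z=s['range_z']); import pickle; pickle.dump(s,open(sys.argv[1]+'.pkl','wb'))
t=snap('top',sys.argv[1]+'_top.png'); pickle.dump(t,open(sys.argv[1]+'_top.pkl','wb'))
E
python3 m1.py w1
```

```text
(no output)
```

View pics/w1.png

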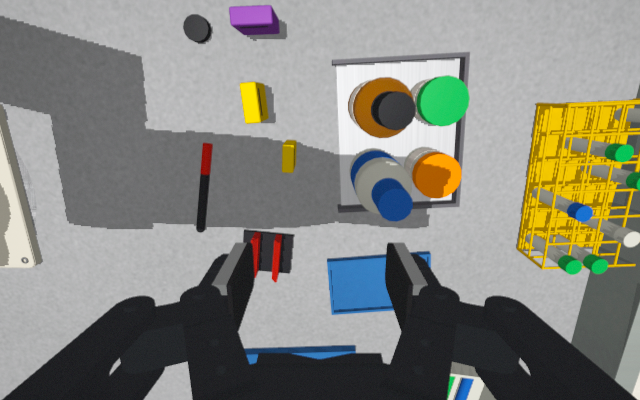

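The wrist view shows the caps at (393,110) and (392,200), the lids at (442,100) and (437,174), the yellow block at (252,102) and the holder at (268,255). All are clear.

```bash
cat > m2.py <<'E'
from h import *
import pickle,sys
def sel(s,C,box,zr,hs=None):
    u0,v0,u1,v1=box; m=np.zeros((400,640),np.uint8); m[v0:v1,u0:u1]=255
    m&=(((C[...,2]>zr[0])&(C[...,2]<zr[1]))*255).astype(np.uint8)
    if hs is not None: m&=cv2.inRange(cv2.cvtColor(s['img'],cv2.COLOR_RGB2HSV),*hs)
    n,l,st,_=cv2.connectedComponentsWithStats(m)
    if n<2: return None,None
    m=(l==1+np.argmax(st[1:,4])); return m,C[m]
def circ(s,m,z):
    c,_=cv2.findContours(m.astype(np.uint8),cv2.RETR_EXTERNAL,cv2.CHAIN_APPROX_NONE); c=max(c,key=len)[:,0]
    P=np.array([ray(s,u,v,z)[:2] for u,v in c])*1000
    e=cv2.fitEllipse(P.astype(np.float32)); return np.round(e[0],1),np.round(e[1],1)
def rect(P): 
    r=cv2.minAreaRect((P[:,:2]*1000).astype(np.float32)); return np.round(cv2.boxPoints(r),1).tolist(),np.round(r[0],1),np.round(r[1],1),round(r[2],2)
if __name__=='__main__':
    s=pickle.load(open('w1.pkl','rb')); C=cloud(s)
    for n,b,zr,z in [('amber',(340,60,440,150),(.148,.162),.154),('white',(340,150,440,235),(.148,.162),.154),('green',(410,60,480,140),(.065,.078),.071),('orange',(400,140,480,215),(.065,.078),.071)]:
        m,P=sel(s,C,b,zr); print(n,len(P),'z',np.median(P[:,2]).round(4),'mean',(P.mean(0)*1000).round(1),'ell',circ(s,m,z))
    for n,b,zr in [('marker',(225,70,280,130),(.056,.068)),('decoy',(270,130,310,180),(.04,.06)),('baywalls',(325,45,480,220),(.016,.026)),('cheek1',(240,225,262,290),(.025,.04)),('cheek2',(264,225,290,290),(.025,.04))]:
        m,P=sel(s,C,b,zr); print(n,len(P),'z',np.median(P[:,2]).round(4),rect(P))
E
python3 m2.py
```

```text
amber 1175 z 0.1539 mean [585.3 114.4 153.8] ell (array([585.2, 114.2]), array([30.7, 31.5]))
white 958 z 0.1539 mean [590.   32.2 153.8] ell (array([589.9,  32.1]), array([30.7, 32.6]))
green 2003 z 0.0709 mean [653.7 121.3  70.8] ell (array([653.7, 120.9]), array([51.4, 52.7]))
orange 1673 z 0.071 mean [656.   39.3  70.9] ell (array([656.,  39.]), array([51.3, 53. ]))
marker 697 z 0.0617 ([[433.70001220703125, 138.3000030517578], [437.79998779296875, 94.5999984741211], [456.20001220703125, 96.4000015258789], [452.0, 140.0]], array([444.9, 117.3]), array([18.4, 43.8]), 5.39)
decoy 342 z 0.0474 ([[475.6000061035156, 36.79999923706055], [489.70001220703125, 36.0], [491.70001220703125, 69.5], [477.5, 70.30000305175781]], array([483.6,  53.2]), array([33.6, 14.1]), 86.75)
baywalls 866 z 0.0219 ([[534.7000122070312, 161.5], [697.4000244140625, 136.89999389648438], [703.0, 174.0], [540.2999877929688, 198.6999969482422]], array([618.8, 167.8]), array([ 37.6, 164.6]), 81.38)
cheek1 151 z 0.0284 ([[431.20001220703125, -58.79999923706055], [432.1000061035156, -118.19999694824219], [440.3999938964844, -118.0999984741211], [439.6000061035156, -58.70000076293945]], array([435.8, -88.4]), array([ 8.4, 59.4]), 0.81)
cheek2 239 z 0.0312 ([[455.70001220703125, -121.5999984741211], [463.8999938964844, -122.4000015258789], [469.70001220703125, -62.400001525878906], [461.3999938964844, -61.599998474121094]], array([462.7, -92. ]), array([60.3,  8.3]), 84.52)
```

Request:
drive_tool(series=[{"tx":-38,"ty":32,"tz":-20,"ax":0,"ay":0,"az":0.09},{"tx":-76,"ty":63,"tz":-60,"ax":0,"ay":0,"az":0.09},{"tx":-76,"ty":63,"tz":-120,"ax":0,"ay":0,"az":0.09},{"tx":-76,"ty":63,"tz":-175,"ax":0,"ay":0,"az":0.09},{"tx":-76,"ty":63,"tz":-180,"ax":0,"ay":0,"az":0.09}], hand=45)

```text
clock: 2.42
eef_pos: [0.4416, 0.1129, 0.1185]
ee_rot: [-0.002, 0.674, 0.739, -0.003]
wrist_force: [0.5, 0.7, 0.9]
gripper_width: 0.0449
```

```bash
python3 m1.py w2
```

```text
(no output)
```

View pics/w2.png

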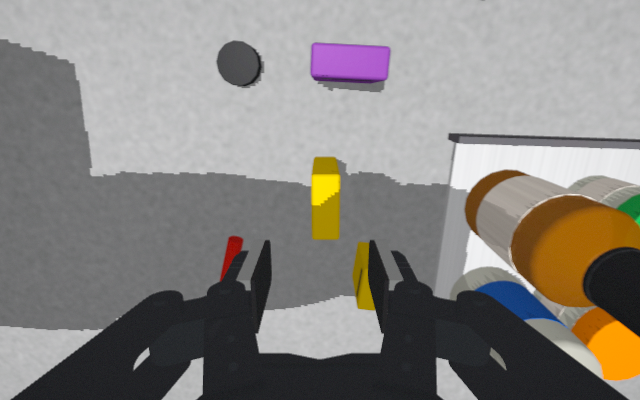

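Request:
drive_tool(series=[{"tx":3,"ty":4,"tz":-40,"ax":0,"ay":0,"az":0},{"tx":3,"ty":4,"tz":-80,"ax":0,"ay":0,"az":0},{"tx":3,"ty":4,"tz":-80,"ax":0,"ay":0,"az":0}])

```text
clock: 2.9
eef_pos: [0.4474, 0.1168, 0.0419]
ee_rot: [-0.001, 0.674, 0.739, -0.001]
wrist_force: [0.4, -0.0, 0.0]
gripper_width: 0.0449
```

```bash
python3 -c "
from h import *
s=env.state();print(s['eef_pos'],s['dq'].round(3),s['ee_rot'],s['wrist_force'])"
```

```text
[0.44744862 0.11681871 0.04189107] [ 0.004 -0.036  0.054  0.048 -0.     0.   ] [-7.33189176e-04  6.74087666e-01  7.38650051e-01 -1.17646661e-03] [ 0.3526054  -0.01867175  0.03722391]
```

Request:
drive_tool(series=[{"tx":-2,"ty":0,"tz":-3,"ax":0,"ay":0,"az":0},{"tx":-2,"ty":0,"tz":-3,"ax":0,"ay":0,"az":0}])

```text
clock: 3.15
eef_pos: [0.4465, 0.1168, 0.0406]
ee_rot: [0.0, 0.674, 0.739, -0.0]
wrist_force: [0.0, -0.0, -0.1]
gripper_width: 0.0452
```

Request:
drive_tool(series=[{"tx":0,"ty":0,"tz":0,"ax":0,"ay":0,"az":0},{"tx":0,"ty":0,"tz":0,"ax":0,"ay":0,"az":0},{"tx":0,"ty":0,"tz":0,"ax":0,"ay":0,"az":0},{"tx":0,"ty":0,"tz":0,"ax":0,"ay":0,"az":0}], hand=0, force=45)

```text
clock: 3.65
eef_pos: [0.4472, 0.1168, 0.0416]
ee_rot: [0.001, 0.674, 0.739, 0.0]
wrist_force: [-1.3, -1.0, 8.5]
gripper_width: 0.017
```

Request:
drive_tool(series=[{"tx":0,"ty":0,"tz":55,"ax":0,"ay":0,"az":0},{"tx":0,"ty":0,"tz":110,"ax":0,"ay":0,"az":0},{"tx":0,"ty":-50,"tz":110,"ax":0,"ay":0,"az":-0.05},{"tx":0,"ty":-105,"tz":110,"ax":0,"ay":0,"az":-0.1},{"tx":0,"ty":-160,"tz":110,"ax":0,"ay":0,"az":-0.15},{"tx":0,"ty":-215,"tz":110,"ax":0,"ay":0,"az":-0.19},{"tx":0,"ty":-267,"tz":110,"ax":0,"ay":0,"az":-0.19},{"tx":0,"ty":-267,"tz":110,"ax":0,"ay":0,"az":-0.19}])

```text
clock: 4.65
eef_pos: [0.4471, -0.1533, 0.1515]
ee_rot: [0.001, 0.743, 0.67, 0.0]
wrist_force: [0.2, 1.2, -0.8]
gripper_width: 0.0168
```

```bash
python3 m1.py w3; python3 -c "
from h import *
s=env.state();print(s['eef_pos'],s['dq'].round(3),s['ee_rot'],s['wrist_force'],s['gripper_width'])"
```

```text
[ 0.44685157 -0.15042355  0.1514803 ] [ 0.035 -0.009 -0.01   0.001  0.     0.004] [5.47017299e-04 7.41682828e-01 6.70750448e-01 3.46551953e-04] [-0.52513427  0.69715409 -0.1205214 ] 0.01740579561734161
```

View pics/w3.png

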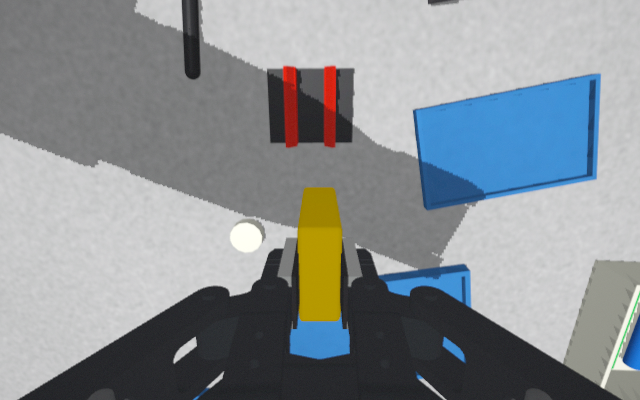

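```bash
cat > m3.py <<'E'
from m2 import *
s=pickle.load(open('w3.pkl','rb')); C=cloud(s)
red=[((0,120,60),(8,255,255))]
for n,b,zr,hs in [('c1',(275,60,305,155),(.02,.04),red[0]),('c2',(315,60,345,155),(.02,.04),red[0]),('base',(260,60,360,150),(.003,.012),None),('mk',(290,180,350,240),(.08,.2),((20,120,60),(35,255,255)))]:
    m,P=sel(s,C,b,zr,hs); print(n,len(P),np.median(P[:,2]).round(4),np.percentile(P[:,2],[2,98]).round(4),rect(P))
m,P=sel(s,C,(275,60,305,155),(.029,.04),red[0]); print(rect(P))
m,P=sel(s,C,(315,60,345,155),(.029,.04),red[0]); print(rect(P))
hs=cv2.cvtColor(s['img'],cv2.COLOR_RGB2HSV); m=cv2.inRange(hs,(20,120,60),(35,255,255)); ys,xs=np.nonzero(m)
for v in (200,215,235,270,300):
    r=xs[ys==v]; print(v,r.min(),r.max(), C[v,r.min()+3].round(4),C[v,r.max()-3].round(4))
E
python3 m3.py
```

```text
c1 957 0.0304 [0.0233 0.0341] ([[425.20001220703125, -118.0999984741211], [433.6000061035156, -119.0], [439.29998779296875, -60.0], [430.8999938964844, -59.20000076293945]], array([432.2, -89.1]), array([59.3,  8.5]), 84.47)
c2 876 0.031 [0.0253 0.0339] ([[455.79998779296875, -121.19999694824219], [463.5, -121.9000015258789], [469.29998779296875, -62.79999923706055], [461.6000061035156, -62.099998474121094]], array([462.6, -92. ]), array([59.4,  7.8]), 84.38)
base 2024 0.006 [0.0046 0.0086] ([[433.29998779296875, -119.5999984741211], [455.29998779296875, -121.80000305175781], [461.20001220703125, -62.20000076293945], [439.20001220703125, -60.0]], array([447.2, -90.9]), array([59.9, 22.1]), 84.38)
mk 2036 0.1585 [0.1147 0.1726] ([[436.5, -130.8000030517578], [438.8999938964844, -141.3000030517578], [459.3999938964844, -136.60000610351562], [457.0, -126.0999984741211]], array([ 447.9, -133.7]), array([21.1, 10.7]), 12.83)
([[425.20001220703125, -118.0999984741211], [431.29998779296875, -118.69999694824219], [437.0, -59.70000076293945], [430.8999938964844, -59.20000076293945]], array([431.1, -88.9]), array([59.3,  6.1]), 84.47)
([[457.29998779296875, -121.30000305175781], [463.5, -121.9000015258789], [469.29998779296875, -63.0], [463.0, -62.400001525878906]], array([463.3, -92.1]), array([59.2,  6.2]), 84.45)
200 302 336 [ 0.4548 -0.0804  0.294 ] [ 0.4567 -0.1316  0.1359]
215 300 339 [ 0.443  -0.1298  0.1582] [ 0.4571 -0.1316  0.1575]
235 298 341 [ 0.4424 -0.1332  0.1716] [ 0.4569 -0.1348  0.1714]
270 298 340 [ 0.4548 -0.0804  0.294 ] [ 0.4552 -0.15    0.1719]
300 299 340 [ 0.4394 -0.1621  0.1724] [ 0.454  -0.1642  0.1716]
```

Request:
drive_tool(series=[{"tx":-1,"ty":31,"tz":-10,"ax":0,"ay":0,"az":0},{"tx":-1,"ty":61,"tz":-40,"ax":0,"ay":0,"az":0},{"tx":-1,"ty":61,"tz":-60,"ax":0,"ay":0,"az":0},{"tx":-1,"ty":61,"tz":-60,"ax":0,"ay":0,"az":0}])

```text
clock: 5.25
eef_pos: [0.4449, -0.0875, 0.0907]
ee_rot: [-0.001, 0.741, 0.672, -0.0]
wrist_force: [-0.5, -0.6, 0.2]
gripper_width: 0.0171
```

```bash
python3 -c "
from h import *
s=env.state();print(s['eef_pos'],s['dq'].round(3),s['ee_rot'],s['wrist_force'],s['gripper_width'])"
```

```text
[ 0.44493232 -0.08750767  0.09070957] [-0.019 -0.015  0.047  0.029 -0.001 -0.004] [-6.41237686e-04  7.40769988e-01  6.71758430e-01 -1.61290676e-04] [-0.54974561 -0.59893399  0.16316212] 0.017140846462371337
```

Request:
drive_tool(series=[{"tx":1,"ty":-1,"tz":0,"ax":0,"ay":0,"az":0},{"tx":1,"ty":-1,"tz":0,"ax":0,"ay":0,"az":0}])

```text
clock: 5.5
eef_pos: [0.4464, -0.0886, 0.0915]
ee_rot: [-0.0, 0.741, 0.672, 0.0]
wrist_force: [-0.1, 0.2, -0.9]
gripper_width: 0.0168
```

Request:
drive_tool(series=[{"tx":0,"ty":0,"tz":0,"ax":0,"ay":0,"az":0}])

```text
clock: 5.62
eef_pos: [0.4467, -0.0889, 0.092]
ee_rot: [0.0, 0.741, 0.672, 0.0]
wrist_force: [-0.8, -0.8, -0.0]
gripper_width: 0.0171
```

```bash
python3 m1.py w4
```

```text
(no output)
```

View pics/w4.png

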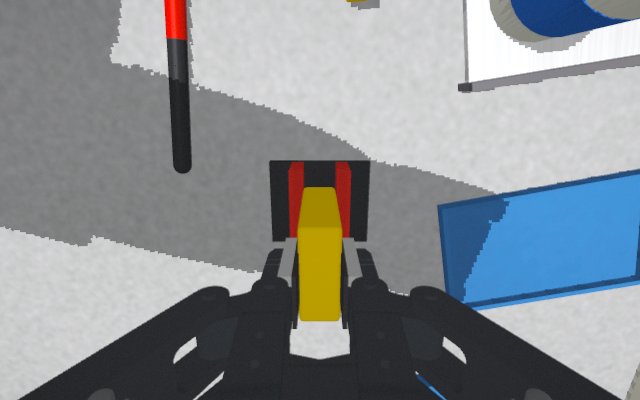

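The block's lower end (columns 304–335) sits centred between the cheeks (289–350). I'm lowering it now.

Request:
drive_tool(series=[{"tx":0,"ty":-1,"tz":-20,"ax":0,"ay":0,"az":0},{"tx":0,"ty":-1,"tz":-30,"ax":0,"ay":0,"az":0},{"tx":0,"ty":-1,"tz":-38,"ax":0,"ay":0,"az":0},{"tx":0,"ty":-1,"tz":-43,"ax":0,"ay":0,"az":0},{"tx":0,"ty":-1,"tz":-43,"ax":0,"ay":0,"az":0}])

```text
clock: 6.35
eef_pos: [0.4466, -0.0898, 0.0488]
ee_rot: [0.0, 0.741, 0.672, 0.0]
wrist_force: [0.6, 0.3, -0.7]
gripper_width: 0.017
```

Request:
drive_tool(series=[{"tx":0,"ty":0,"tz":-2,"ax":0,"ay":0,"az":0},{"tx":0,"ty":0,"tz":-3,"ax":0,"ay":0,"az":0},{"tx":0,"ty":0,"tz":-4,"ax":0,"ay":0,"az":0}])

```text
clock: 6.72
eef_pos: [0.4472, -0.09, 0.0474]
ee_rot: [0.001, 0.741, 0.672, 0.001]
wrist_force: [-11.9, 3.9, 46.8]
gripper_width: 0.017
```

Request:
drive_tool(series=[{"tx":0,"ty":0,"tz":0,"ax":0,"ay":0,"az":0},{"tx":0,"ty":0,"tz":0,"ax":0,"ay":0,"az":0}], hand=34)

```text
clock: 6.98
eef_pos: [0.4475, -0.0901, 0.0478]
ee_rot: [0.002, 0.741, 0.672, 0.001]
wrist_force: [-0.9, -0.8, 0.0]
gripper_width: 0.0342
```

Request:
drive_tool(series=[{"tx":0,"ty":0,"tz":40,"ax":0,"ay":0,"az":0},{"tx":0,"ty":0,"tz":95,"ax":0,"ay":0,"az":0},{"tx":0,"ty":-40,"tz":130,"ax":0,"ay":0,"az":0},{"tx":0,"ty":-80,"tz":130,"ax":0,"ay":0,"az":0}])

```text
clock: 7.48
eef_pos: [0.4487, -0.1715, 0.1806]
ee_rot: [0.004, 0.74, 0.672, 0.002]
wrist_force: [1.3, -0.4, -0.5]
gripper_width: 0.0337
```

```bash
python3 m1.py w5
```

```text
(no output)
```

View pics/w5.png

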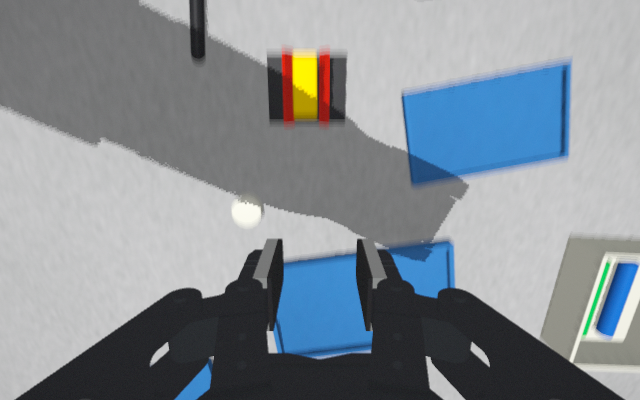

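```bash
python3 - <<'E'
from m2 import *
s=pickle.load(open('w5.pkl','rb')); C=cloud(s)
m,P=sel(s,C,(285,45,325,130),(.04,.09),((20,120,60),(35,255,255))); print(len(P),np.median(P[:,2]),rect(P))
for f in ('w1_top','w5_top'):
    s=pickle.load(open(f+'.pkl','rb')); C=cloud(s)
    m,P=sel(s,C,(380,150,450,240),(-.01,.03),((100,120,40),(125,255,255))); print(len(P),rect(P))
E
```

```text
1416 0.06779381337931742 ([[436.5, -110.0], [454.3999938964844, -111.69999694824219], [458.20001220703125, -72.80000305175781], [440.29998779296875, -71.0]], array([447.3, -91.4]), array([39.1, 18. ]), 84.42)
2541 ([[380.20001220703125, -267.0], [387.3999938964844, -384.79998779296875], [582.0999755859375, -373.0], [575.0, -255.1999969482422]], array([ 481.2, -320. ]), array([195.1, 118. ]), 3.47)
227 ([[367.20001220703125, -367.70001220703125], [443.5, -411.8999938964844], [463.29998779296875, -377.70001220703125], [387.0, -333.6000061035156]], array([ 415.3, -372.7]), array([39.4, 88.2]), 59.96)
```

Request:
drive_tool(series=[{"tx":5,"ty":40,"tz":35,"ax":0,"ay":0,"az":0.05},{"tx":40,"ty":80,"tz":40,"ax":0,"ay":0,"az":0.1},{"tx":80,"ty":120,"tz":40,"ax":0,"ay":0,"az":0.1},{"tx":115,"ty":165,"tz":40,"ax":0,"ay":0,"az":0.1},{"tx":141,"ty":203,"tz":40,"ax":0,"ay":0,"az":0.1},{"tx":141,"ty":203,"tz":40,"ax":0,"ay":0,"az":0.1},{"tx":141,"ty":203,"tz":40,"ax":0,"ay":0,"az":0.1}], hand=60)

```text
clock: 8.45
eef_pos: [0.5885, 0.0301, 0.2175]
ee_rot: [0.002, 0.707, 0.707, 0.001]
wrist_force: [0.1, 0.3, 0.2]
gripper_width: 0.0602
```

```bash
python3 m1.py w6; python3 -c "
from h import *
s=env.state();print(s['eef_pos'],s['ee_rot'],s['wrist_force'],s['gripper_width'])"
```

```text
[0.58837468 0.02919582 0.21808132] [0.00269709 0.70751488 0.70669277 0.00086988] [-0.3755019  -0.5471225   1.00433434] 0.059793868183717847
```

View pics/w6.png

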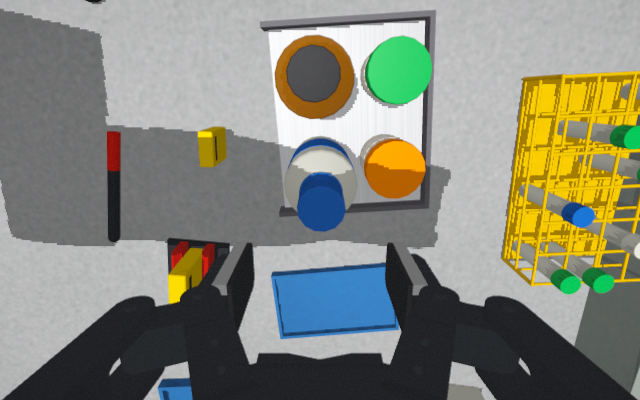

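```bash
cat > m4.py <<'E'
from m2 import *
f=sys.argv[1]
s=pickle.load(open(f+'.pkl','rb')); C=cloud(s)
for a in sys.argv[2:]:
    n,b,z=a.split(':'); b=tuple(map(int,b.split(','))); z=float(z)
    m,P=sel(s,C,b,(z-.006,z+.006)); print(n,len(P),'z',np.median(P[:,2]).round(4),'mean',(P.mean(0)*1000).round(1),'ell',circ(s,m,z))
E
python3 m4.py w6 white:280,160,370,235:.154 amber:260,30,360,120:.154 green:350,30,440,110:.071 orange:355,130,440,210:.071
```

```text
white 1811 z 0.1539 mean [590.4  32.3 153.8] ell (array([590.5,  32.1]), array([30.8, 32.1]))
amber 2440 z 0.1539 mean [585.7 114.3 153.9] ell (array([585.7, 114. ]), array([30.8, 30.8]))
green 3493 z 0.0709 mean [654.1 121.2  70.9] ell (array([654.1, 120.7]), array([51.5, 52.1]))
orange 2742 z 0.071 mean [656.2  39.3  70.9] ell (array([656.2,  38.9]), array([51.4, 52.3]))
```

Request:
drive_tool(series=[{"tx":2,"ty":3,"tz":-30,"ax":0,"ay":0,"az":0},{"tx":2,"ty":3,"tz":-65,"ax":0,"ay":0,"az":0},{"tx":2,"ty":3,"tz":-93,"ax":0,"ay":0,"az":0},{"tx":2,"ty":3,"tz":-93,"ax":0,"ay":0,"az":0},{"tx":2,"ty":3,"tz":-93,"ax":0,"ay":0,"az":0}])

```text
clock: 9.18
eef_pos: [0.5908, 0.0315, 0.1265]
ee_rot: [0.003, 0.708, 0.706, 0.001]
wrist_force: [0.2, -0.9, 1.0]
gripper_width: 0.06
```

Request:
drive_tool(series=[{"tx":0,"ty":0,"tz":0,"ax":0,"ay":0,"az":0},{"tx":0,"ty":0,"tz":0,"ax":0,"ay":0,"az":0},{"tx":0,"ty":0,"tz":0,"ax":0,"ay":0,"az":0},{"tx":0,"ty":0,"tz":0,"ax":0,"ay":0,"az":0}], hand=0, force=40)

```text
clock: 9.68
eef_pos: [0.5911, 0.0314, 0.1281]
ee_rot: [0.004, 0.708, 0.706, 0.002]
wrist_force: [-3.2, -1.2, 6.2]
gripper_width: 0.0308
```

Request:
drive_tool(series=[{"tx":0,"ty":0,"tz":15,"ax":0,"ay":0,"az":0},{"tx":0,"ty":0,"tz":45,"ax":0,"ay":0,"az":0},{"tx":0,"ty":-10,"tz":75,"ax":0,"ay":0,"az":0},{"tx":-6,"ty":-35,"tz":85,"ax":0,"ay":0,"az":0},{"tx":-14,"ty":-75,"tz":85,"ax":0,"ay":0,"az":0},{"tx":-22,"ty":-115,"tz":85,"ax":0,"ay":0,"az":0},{"tx":-30,"ty":-155,"tz":85,"ax":0,"ay":0,"az":0},{"tx":-36,"ty":-190,"tz":85,"ax":0,"ay":0,"az":0}])

```text
clock: 10.68
eef_pos: [0.5548, -0.1599, 0.2143]
ee_rot: [0.005, 0.708, 0.706, 0.002]
wrist_force: [-0.5, 0.2, -2.7]
gripper_width: 0.0305
```

Request:
drive_tool(series=[{"tx":-8,"ty":-40,"tz":0,"ax":0,"ay":0,"az":0},{"tx":-16,"ty":-80,"tz":0,"ax":0,"ay":0,"az":0},{"tx":-22,"ty":-112,"tz":0,"ax":0,"ay":0,"az":0},{"tx":-26,"ty":-140,"tz":0,"ax":0,"ay":0,"az":0},{"tx":-29,"ty":-158,"tz":0,"ax":0,"ay":0,"az":0},{"tx":-29,"ty":-158,"tz":0,"ax":0,"ay":0,"az":0}])

```text
clock: 11.42
eef_pos: [0.5257, -0.3188, 0.2146]
ee_rot: [0.005, 0.708, 0.706, 0.002]
wrist_force: [-0.5, -0.5, -1.7]
gripper_width: 0.0307
```

```bash
python3 m1.py w7; python3 -c "
from h import *
s=env.state();print(s['eef_pos'],s['ee_rot'],s['wrist_force'],s['gripper_width'])"
```

```text
[ 0.52591536 -0.31733261  0.21453709] [0.00462836 0.70789351 0.70630022 0.00231342] [-0.5105164  -0.67902057 -2.21437595] 0.03066993740649855
```

View pics/w7.png

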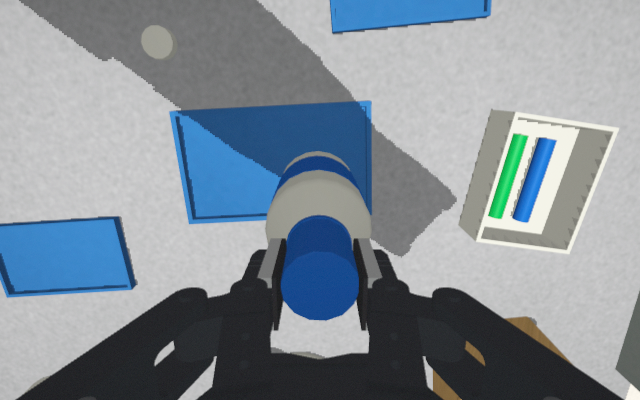

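View pics/w7_top.png

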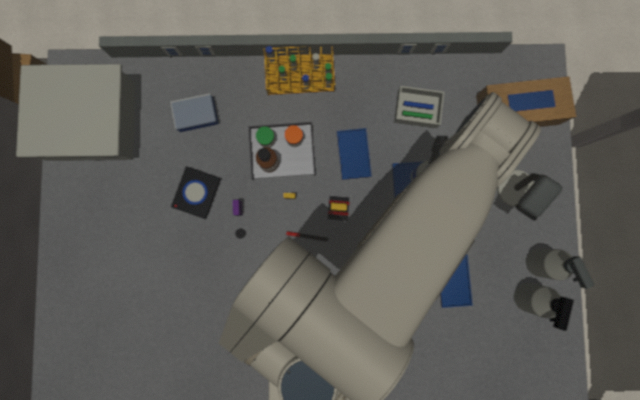

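```bash
python3 - <<'E'
from m2 import *
s=pickle.load(open('w7.pkl','rb'))
for p in [(171,113),(370,102),(190,222)]: print(p,(ray(s,*p,.014)*1000).round(1))
E
```

```text
(171, 113) [ 381.7 -264.8   14. ]
(370, 102) [ 578.5 -255.    14. ]
(190, 222) [ 387.2 -380.5   14. ]
```

Request:
drive_tool(series=[{"tx":2,"ty":1,"tz":-25,"ax":0,"ay":0,"az":0},{"tx":2,"ty":1,"tz":-55,"ax":0,"ay":0,"az":0},{"tx":2,"ty":1,"tz":-75,"ax":0,"ay":0,"az":0},{"tx":2,"ty":1,"tz":-83,"ax":0,"ay":0,"az":0},{"tx":2,"ty":1,"tz":-86,"ax":0,"ay":0,"az":0},{"tx":2,"ty":1,"tz":-86,"ax":0,"ay":0,"az":0}])

```text
clock: 12.28
eef_pos: [0.5283, -0.3163, 0.1293]
ee_rot: [0.005, 0.708, 0.706, 0.002]
wrist_force: [0.0, 0.3, -1.8]
gripper_width: 0.0308
```

Request:
drive_tool(series=[{"tx":0,"ty":0,"tz":-1,"ax":0,"ay":0,"az":0},{"tx":0,"ty":0,"tz":-2,"ax":0,"ay":0,"az":0},{"tx":0,"ty":0,"tz":-2,"ax":0,"ay":0,"az":0}])

```text
clock: 12.65
eef_pos: [0.5282, -0.3163, 0.1274]
ee_rot: [0.005, 0.708, 0.706, 0.002]
wrist_force: [-0.5, -0.5, -1.7]
gripper_width: 0.0309
```

Request:
drive_tool(series=[{"tx":0,"ty":0,"tz":-1,"ax":0,"ay":0,"az":0},{"tx":0,"ty":0,"tz":-2,"ax":0,"ay":0,"az":0},{"tx":0,"ty":0,"tz":-2,"ax":0,"ay":0,"az":0}])

```text
clock: 13.02
eef_pos: [0.5284, -0.3167, 0.127]
ee_rot: [0.006, 0.708, 0.706, 0.002]
wrist_force: [-3.6, 1.3, 10.9]
gripper_width: 0.0307
```

Contact. Releasing and lifting off.

Request:
drive_tool(series=[{"tx":0,"ty":0,"tz":0,"ax":0,"ay":0,"az":0},{"tx":0,"ty":0,"tz":0,"ax":0,"ay":0,"az":0},{"tx":0,"ty":0,"tz":0,"ax":0,"ay":0,"az":0}], hand=60)

```text
clock: 13.4
eef_pos: [0.5284, -0.3167, 0.1268]
ee_rot: [0.006, 0.708, 0.706, 0.002]
wrist_force: [-0.6, 0.0, -0.6]
gripper_width: 0.06
```

Request:
drive_tool(series=[{"tx":0,"ty":0,"tz":30,"ax":0,"ay":0,"az":0},{"tx":0,"ty":0,"tz":90,"ax":0,"ay":0,"az":0},{"tx":0,"ty":40,"tz":100,"ax":0.003,"ay":0.012,"az":0},{"tx":5,"ty":100,"tz":100,"ax":0.003,"ay":0.012,"az":0},{"tx":15,"ty":160,"tz":100,"ax":0.003,"ay":0.012,"az":0},{"tx":25,"ty":220,"tz":100,"ax":0.003,"ay":0.012,"az":0},{"tx":35,"ty":280,"tz":100,"ax":0.003,"ay":0.012,"az":0},{"tx":45,"ty":340,"tz":100,"ax":0.003,"ay":0.012,"az":0}])

```text
clock: 14.4
eef_pos: [0.5735, 0.0252, 0.2268]
ee_rot: [0.001, 0.708, 0.706, -0.001]
wrist_force: [0.7, -0.9, -0.0]
gripper_width: 0.0602
```

Request:
drive_tool(series=[{"tx":7,"ty":50,"tz":0,"ax":0,"ay":0,"az":0},{"tx":13,"ty":90,"tz":0,"ax":0,"ay":0,"az":0},{"tx":13,"ty":90,"tz":0,"ax":0,"ay":0,"az":0}])

```text
clock: 14.78
eef_pos: [0.5864, 0.118, 0.2263]
ee_rot: [0.001, 0.707, 0.708, -0.001]
wrist_force: [-0.2, -0.9, 0.4]
gripper_width: 0.0603
```

```bash
python3 m1.py w8; python3 -c "
from h import *
s=env.state();print(s['eef_pos'],s['ee_rot'],s['wrist_force'],s['gripper_width'])"
```

```text
[0.58635188 0.11547297 0.22644548] [ 0.0008402   0.70752371  0.70668818 -0.00114974] [-0.24279882 -0.2873302   0.19441364] 0.059938610272855276
```

View pics/w8.png

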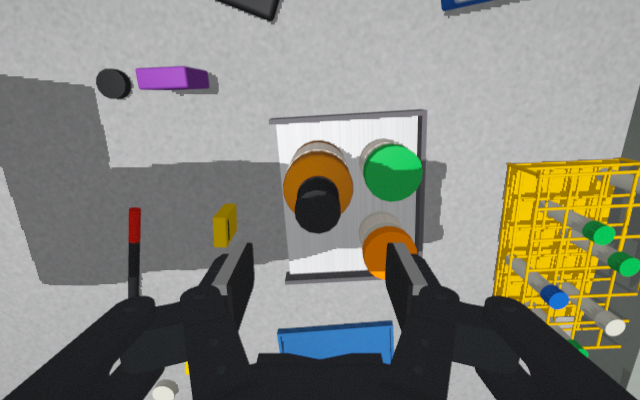

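View pics/w8_top.png

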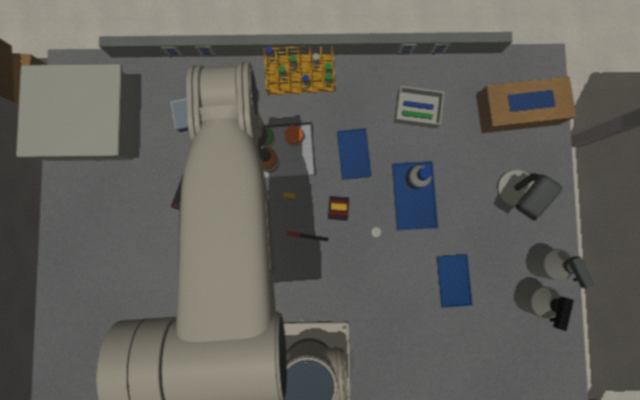

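White stands in the tray at about (420,175) in the top view. The amber cap is at (318,205) in the wrist view.

```bash
python3 m4.py w8 amber:280,150,370,235:.154 green:350,130,430,210:.071
```

```text
amber 1663 z 0.1539 mean [585.8 115.2 153.8] ell (array([585.8, 115. ]), array([30.9, 32.2]))
green 2564 z 0.0709 mean [654.1 122.   70.9] ell (array([654.1, 121.5]), array([51.4, 52.2]))
```

Request:
drive_tool(series=[{"tx":-1,"ty":-1,"tz":-30,"ax":0,"ay":0,"az":0},{"tx":-1,"ty":-1,"tz":-70,"ax":0,"ay":0,"az":0},{"tx":-1,"ty":-1,"tz":-100,"ax":0,"ay":0,"az":0},{"tx":-1,"ty":-1,"tz":-100,"ax":0,"ay":0,"az":0},{"tx":-1,"ty":-1,"tz":-100,"ax":0,"ay":0,"az":0}])

```text
clock: 15.5
eef_pos: [0.586, 0.1137, 0.1278]
ee_rot: [0.001, 0.708, 0.706, -0.001]
wrist_force: [0.3, -0.3, 0.6]
gripper_width: 0.0599
```

Request:
drive_tool(series=[{"tx":0,"ty":0,"tz":0,"ax":0,"ay":0,"az":0},{"tx":0,"ty":0,"tz":0,"ax":0,"ay":0,"az":0},{"tx":0,"ty":0,"tz":0,"ax":0,"ay":0,"az":0},{"tx":0,"ty":0,"tz":0,"ax":0,"ay":0,"az":0}], hand=0)

```text
clock: 16.0
eef_pos: [0.5866, 0.1137, 0.1295]
ee_rot: [0.002, 0.708, 0.706, 0.0]
wrist_force: [-1.6, 0.4, 5.6]
gripper_width: 0.0307
```

Request:
drive_tool(series=[{"tx":0,"ty":0,"tz":15,"ax":0,"ay":0,"az":0},{"tx":0,"ty":0,"tz":45,"ax":0,"ay":0,"az":0},{"tx":-8,"ty":-10,"tz":75,"ax":0,"ay":0,"az":0},{"tx":-28,"ty":-35,"tz":85,"ax":0,"ay":0,"az":0},{"tx":-50,"ty":-70,"tz":85,"ax":0,"ay":0,"az":0},{"tx":-74,"ty":-108,"tz":85,"ax":0,"ay":0,"az":0},{"tx":-98,"ty":-146,"tz":85,"ax":0,"ay":0,"az":0},{"tx":-118,"ty":-184,"tz":85,"ax":0,"ay":0,"az":0}])

```text
clock: 17.0
eef_pos: [0.4677, -0.0713, 0.2157]
ee_rot: [0.003, 0.708, 0.706, 0.0]
wrist_force: [1.3, -0.5, -3.0]
gripper_width: 0.0305
```

Request:
drive_tool(series=[{"tx":-14,"ty":-42,"tz":0,"ax":0,"ay":0,"az":0},{"tx":-23,"ty":-85,"tz":0,"ax":0,"ay":0,"az":0},{"tx":-29,"ty":-130,"tz":0,"ax":0,"ay":0,"az":0},{"tx":-31,"ty":-175,"tz":0,"ax":0,"ay":0,"az":0},{"tx":-31,"ty":-215,"tz":0,"ax":0,"ay":0,"az":0},{"tx":-31,"ty":-240,"tz":0,"ax":0,"ay":0,"az":0},{"tx":-31,"ty":-250,"tz":0,"ax":0,"ay":0,"az":0},{"tx":-31,"ty":-250,"tz":0,"ax":0,"ay":0,"az":0}])

```text
clock: 18.0
eef_pos: [0.4367, -0.3209, 0.2158]
ee_rot: [0.003, 0.708, 0.706, 0.001]
wrist_force: [-0.4, 0.2, -2.8]
gripper_width: 0.0309
```

```bash
python3 m1.py w9; python3 -c "
from h import *
s=env.state();print(s['eef_pos'],s['ee_rot'],s['wrist_force'],s['gripper_width'])"
```

```text
[ 0.43677409 -0.32008902  0.21583994] [2.70611556e-03 7.07413710e-01 7.06794230e-01 6.60918026e-04] [ 0.65863901 -0.34451045 -2.39860961] 0.03057205898556301
```

View pics/w9.png

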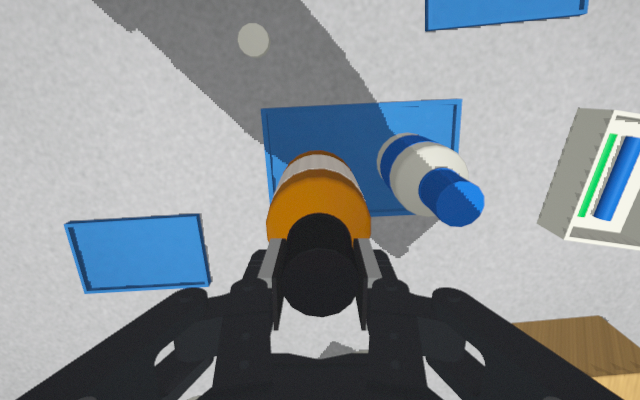

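Request:
drive_tool(series=[{"tx":1,"ty":0,"tz":-25,"ax":0,"ay":0,"az":0},{"tx":1,"ty":0,"tz":-55,"ax":0,"ay":0,"az":0},{"tx":1,"ty":0,"tz":-75,"ax":0,"ay":0,"az":0},{"tx":1,"ty":0,"tz":-83,"ax":0,"ay":0,"az":0},{"tx":1,"ty":0,"tz":-86,"ax":0,"ay":0,"az":0},{"tx":1,"ty":0,"tz":-88,"ax":0,"ay":0,"az":0},{"tx":1,"ty":0,"tz":-89,"ax":0,"ay":0,"az":0},{"tx":1,"ty":0,"tz":-89,"ax":0,"ay":0,"az":0}])

```text
clock: 19.1
eef_pos: [0.4381, -0.3206, 0.1284]
ee_rot: [0.004, 0.707, 0.707, 0.001]
wrist_force: [-2.0, 1.2, 5.7]
gripper_width: 0.0309
```

Request:
drive_tool(series=[{"tx":0,"ty":0,"tz":0,"ax":0,"ay":0,"az":0},{"tx":0,"ty":0,"tz":0,"ax":0,"ay":0,"az":0},{"tx":0,"ty":0,"tz":0,"ax":0,"ay":0,"az":0}], hand=55)

```text
clock: 19.48
eef_pos: [0.4382, -0.3207, 0.1284]
ee_rot: [0.004, 0.707, 0.707, 0.001]
wrist_force: [-0.2, -0.5, 0.8]
gripper_width: 0.055
```

Request:
drive_tool(series=[{"tx":0,"ty":0,"tz":30,"ax":0,"ay":0,"az":0},{"tx":0,"ty":0,"tz":90,"ax":0,"ay":0,"az":0},{"tx":10,"ty":40,"tz":100,"ax":0.004,"ay":0.007,"az":0},{"tx":40,"ty":90,"tz":100,"ax":0.004,"ay":0.007,"az":0},{"tx":72,"ty":140,"tz":100,"ax":0.004,"ay":0.007,"az":0},{"tx":104,"ty":190,"tz":100,"ax":0.004,"ay":0.007,"az":0},{"tx":136,"ty":240,"tz":100,"ax":0.004,"ay":0.007,"az":0},{"tx":168,"ty":290,"tz":100,"ax":0.004,"ay":0.007,"az":0}])

```text
clock: 20.48
eef_pos: [0.6071, -0.0289, 0.2284]
ee_rot: [0.0, 0.707, 0.707, -0.0]
wrist_force: [1.0, -1.5, 0.0]
gripper_width: 0.0551
```

Request:
drive_tool(series=[{"tx":30,"ty":45,"tz":-20,"ax":0,"ay":0,"az":0},{"tx":48,"ty":67,"tz":-40,"ax":0,"ay":0,"az":0},{"tx":48,"ty":67,"tz":-60,"ax":0,"ay":0,"az":0},{"tx":48,"ty":67,"tz":-60,"ax":0,"ay":0,"az":0}], hand=74)

```text
clock: 20.98
eef_pos: [0.6543, 0.0386, 0.1666]
ee_rot: [-0.001, 0.707, 0.707, -0.002]
wrist_force: [0.9, -0.6, -0.5]
gripper_width: 0.0741
```

```bash
python3 m1.py w10; python3 -c "
from h import *
s=env.state();print(s['eef_pos'],s['ee_rot'],s['wrist_force'],s['gripper_width'])"
```

```text
[0.65510448 0.03789332 0.16900378] [ 3.35511670e-04  7.07570540e-01  7.06642509e-01 -4.26238857e-04] [ 0.1380835   0.08269212 -0.28994445] 0.07424326018520959
```

View pics/w10.png

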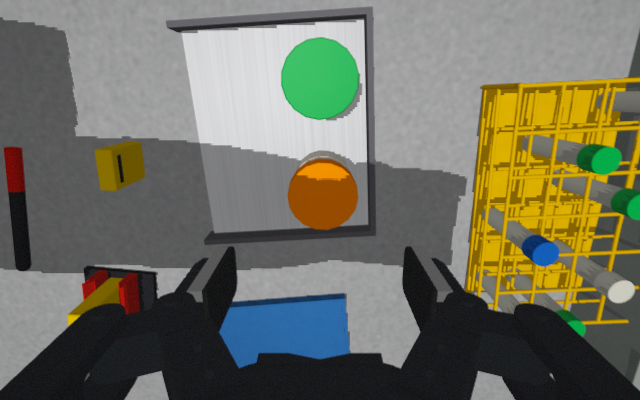

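View pics/w10_top.png

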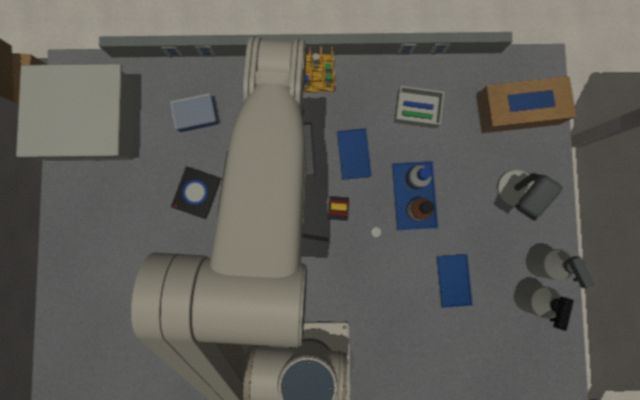

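Both bottles stand in the tray. The orange lid is at (323,195) in the wrist view and needs a remeasure.

```bash
python3 m4.py w10 orange:270,140,370,235:.071 green:270,30,370,125:.071
```

```text
orange 3764 z 0.0709 mean [656.8  39.5  70.9] ell (array([656.8,  39. ]), array([51.3, 52.3]))
green 4986 z 0.0709 mean [654.6 121.3  70.9] ell (array([654.6, 120.7]), array([51.5, 51.6]))
```

Request:
drive_tool(series=[{"tx":1.5,"ty":1,"tz":-40,"ax":0,"ay":0,"az":0},{"tx":1.5,"ty":1,"tz":-80,"ax":0,"ay":0,"az":0},{"tx":1.5,"ty":1,"tz":-110,"ax":0,"ay":0,"az":0},{"tx":1.5,"ty":1,"tz":-130,"ax":0,"ay":0,"az":0},{"tx":1.5,"ty":1,"tz":-130,"ax":0,"ay":0,"az":0}])

```text
clock: 21.7
eef_pos: [0.6563, 0.0383, 0.0389]
ee_rot: [-0.0, 0.708, 0.706, -0.001]
wrist_force: [-0.0, 0.9, 0.6]
gripper_width: 0.0742
```

Request:
drive_tool(series=[{"tx":0,"ty":0,"tz":0,"ax":0,"ay":0,"az":0},{"tx":0,"ty":0,"tz":0,"ax":0,"ay":0,"az":0},{"tx":0,"ty":0,"tz":0,"ax":0,"ay":0,"az":0},{"tx":0,"ty":0,"tz":0,"ax":0,"ay":0,"az":0}], hand=0, force=30)

```text
clock: 22.2
eef_pos: [0.6571, 0.0381, 0.0408]
ee_rot: [0.001, 0.708, 0.706, 0.0]
wrist_force: [-1.7, -1.3, 6.9]
gripper_width: 0.0522
```

Request:
drive_tool(series=[{"tx":0,"ty":0,"tz":20,"ax":0,"ay":0,"az":0},{"tx":0,"ty":0,"tz":60,"ax":0,"ay":0,"az":0},{"tx":-5,"ty":8,"tz":100,"ax":0,"ay":0,"az":0},{"tx":-30,"ty":40,"tz":120,"ax":0,"ay":0,"az":0},{"tx":-58,"ty":80,"tz":120,"ax":0,"ay":0,"az":0},{"tx":-86,"ty":120,"tz":120,"ax":0,"ay":0,"az":0},{"tx":-114,"ty":160,"tz":120,"ax":0,"ay":0,"az":0},{"tx":-140,"ty":198,"tz":120,"ax":0,"ay":0,"az":0}])

```text
clock: 23.2
eef_pos: [0.5161, 0.2373, 0.1617]
ee_rot: [0.001, 0.708, 0.706, 0.001]
wrist_force: [-0.1, 0.4, -1.0]
gripper_width: 0.0521
```

Request:
drive_tool(series=[{"tx":-14,"ty":22,"tz":0,"ax":0,"ay":0,"az":0},{"tx":-17,"ty":30,"tz":0,"ax":0,"ay":0,"az":0},{"tx":-17,"ty":30,"tz":0,"ax":0,"ay":0,"az":0},{"tx":-17,"ty":30,"tz":0,"ax":0,"ay":0,"az":0}])

```text
clock: 23.7
eef_pos: [0.4998, 0.2666, 0.1617]
ee_rot: [0.002, 0.708, 0.706, 0.001]
wrist_force: [0.5, -0.3, -0.5]
gripper_width: 0.0521
```

```bash
python3 m1.py w11; python3 -c "
from h import *
s=env.state();print(s['eef_pos'],s['ee_rot'],s['wrist_force'],s['gripper_width'])"
```

```text
[0.49978614 0.26645897 0.16158787] [1.49660563e-03 7.08392542e-01 7.05816865e-01 5.64885195e-04] [ 0.48949285  1.05918133 -1.5340696 ] 0.05199279973009781
```

View pics/w11.png

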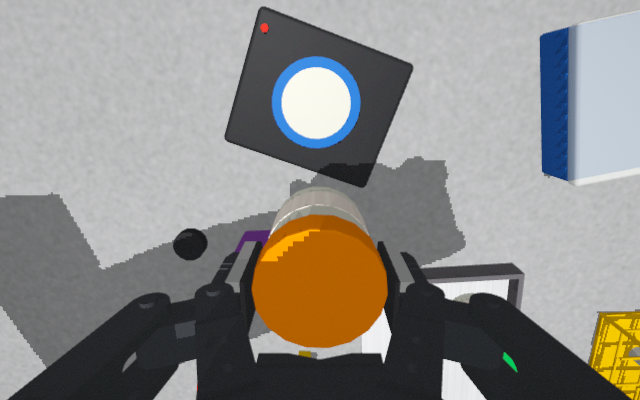

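The reader plate is at about (316,102), unobstructed, and the cup hangs straight at (320,280).

```bash
python3 - <<'E'
from m2 import *
s=pickle.load(open('w11.pkl','rb')); C=cloud(s)
hs=cv2.cvtColor(s['img'],cv2.COLOR_RGB2HSV); R=np.zeros((400,640),bool); R[30:180,230:410]=1
print('white',circ(s,(cv2.inRange(hs,(0,0,200),(180,60,255))>0)&R&(C[...,2]>.015),.022))
print('blue',circ(s,(cv2.inRange(hs,(95,100,80),(125,255,255))>0)&R,.022), np.median(C[95:110,305:325,2]))
m,P=sel(s,C,(240,200,400,360),(.17,.2),((5,120,60),(20,255,255))); z=np.median(P[:,2]); print(z,P.mean(0)*1000,circ(s,m,z))
E
```

```text
white (array([498.2, 331.4]), array([55.1, 55.5]))
blue (array([498.1, 331.3]), array([71.9, 72.1])) 0.022130419782102066
0.191879325098883 [500.23960441 270.57681924 191.14736685] (array([500.2, 269.6]), array([51.4, 57. ]))
```

Request:
drive_tool(series=[{"tx":-1,"ty":20,"tz":0,"ax":0,"ay":0,"az":0},{"tx":-2,"ty":48,"tz":-10,"ax":0,"ay":0,"az":0},{"tx":-2,"ty":64,"tz":-35,"ax":0,"ay":0,"az":0},{"tx":-2,"ty":64,"tz":-65,"ax":0,"ay":0,"az":0},{"tx":-2,"ty":64,"tz":-88,"ax":0,"ay":0,"az":0},{"tx":-2,"ty":64,"tz":-98,"ax":0,"ay":0,"az":0},{"tx":-2,"ty":64,"tz":-100,"ax":0,"ay":0,"az":0},{"tx":-2,"ty":64,"tz":-100,"ax":0,"ay":0,"az":0}])

```text
clock: 24.8
eef_pos: [0.4982, 0.3307, 0.0623]
ee_rot: [0.002, 0.708, 0.706, 0.001]
wrist_force: [-0.7, -0.8, -1.1]
gripper_width: 0.0521
```

Request:
drive_tool(series=[{"tx":0,"ty":0,"tz":-1,"ax":0,"ay":0,"az":0},{"tx":0,"ty":0,"tz":-2,"ax":0,"ay":0,"az":0}])

```text
clock: 25.05
eef_pos: [0.4986, 0.3309, 0.061]
ee_rot: [0.002, 0.708, 0.706, 0.002]
wrist_force: [0.2, 0.3, -1.8]
gripper_width: 0.0521
```

Request:
drive_tool(series=[{"tx":0,"ty":0,"tz":-2,"ax":0,"ay":0,"az":0},{"tx":0,"ty":0,"tz":-3,"ax":0,"ay":0,"az":0},{"tx":0,"ty":0,"tz":-4,"ax":0,"ay":0,"az":0},{"tx":0,"ty":0,"tz":-4,"ax":0,"ay":0,"az":0}])

```text
clock: 25.55
eef_pos: [0.4986, 0.3309, 0.0569]
ee_rot: [0.002, 0.708, 0.706, 0.002]
wrist_force: [-0.2, 0.5, -2.1]
gripper_width: 0.0519
```

Request:
drive_tool(series=[{"tx":0,"ty":0,"tz":-1,"ax":0,"ay":0,"az":0},{"tx":0,"ty":0,"tz":-1.5,"ax":0,"ay":0,"az":0},{"tx":0,"ty":0,"tz":-1.5,"ax":0,"ay":0,"az":0}])

```text
clock: 25.92
eef_pos: [0.4986, 0.331, 0.0567]
ee_rot: [0.002, 0.708, 0.706, 0.002]
wrist_force: [-4.3, -2.2, 11.5]
gripper_width: 0.0522
```

Contact. Releasing, lifting, and looking at the cup.

Request:
drive_tool(series=[{"tx":0,"ty":0,"tz":0,"ax":0,"ay":0,"az":0},{"tx":0,"ty":0,"tz":0,"ax":0,"ay":0,"az":0},{"tx":0,"ty":0,"tz":0,"ax":0,"ay":0,"az":0}], hand=74)

```text
clock: 26.3
eef_pos: [0.4986, 0.331, 0.0565]
ee_rot: [0.002, 0.708, 0.706, 0.002]
wrist_force: [-0.5, 0.4, 0.0]
gripper_width: 0.074
```

Request:
drive_tool(series=[{"tx":0,"ty":0,"tz":40,"ax":0,"ay":0,"az":0},{"tx":0,"ty":0,"tz":95,"ax":0,"ay":0,"az":0},{"tx":0,"ty":-40,"tz":140,"ax":0.003,"ay":0.005,"az":0},{"tx":0,"ty":-80,"tz":160,"ax":0.003,"ay":0.005,"az":0},{"tx":0,"ty":-80,"tz":160,"ax":0.003,"ay":0.005,"az":0}])

```text
clock: 26.92
eef_pos: [0.4993, 0.2492, 0.2185]
ee_rot: [0.0, 0.709, 0.705, 0.003]
wrist_force: [0.8, 0.2, -0.6]
gripper_width: 0.0739
```

```bash
python3 m1.py w12; python3 - <<'E'
from m2 import *
s=pickle.load(open('w12.pkl','rb')); C=cloud(s)
m,P=sel(s,C,(200,20,440,300),(.08,.094),((5,120,60),(20,255,255))); z=np.median(P[:,2]); print(z,P.mean(0)*1000,circ(s,m,z))
print(env.state()['eef_pos'])
E
```

```text
0.08686074586385047 [509.23869746 325.49886252  86.82978293] (array([497.6, 332.1]), array([48.3, 50.6]))
[0.49864219 0.25076804 0.21636321]
```

View pics/w12.png

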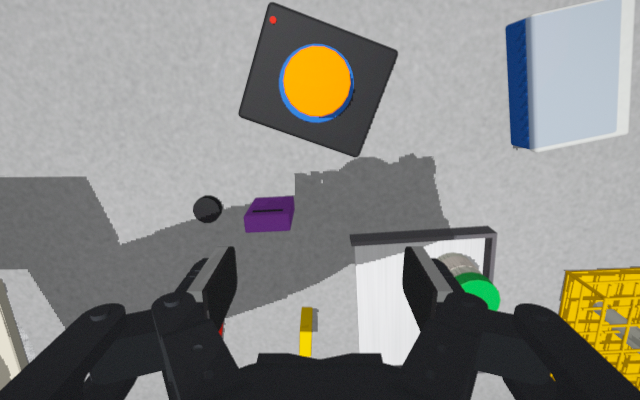

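The orange cup stands centred on the plate to within 1 mm. I'm returning for amber.

Request:
drive_tool(series=[{"tx":-3,"ty":-40,"tz":12,"ax":0,"ay":0.004,"az":0},{"tx":-8,"ty":-100,"tz":12,"ax":0,"ay":0.004,"az":0},{"tx":-13,"ty":-160,"tz":12,"ax":0,"ay":0.004,"az":0},{"tx":-20,"ty":-220,"tz":12,"ax":0,"ay":0.004,"az":0},{"tx":-27,"ty":-280,"tz":12,"ax":0,"ay":0.004,"az":0},{"tx":-34,"ty":-340,"tz":12,"ax":0,"ay":0.004,"az":0},{"tx":-42,"ty":-400,"tz":12,"ax":0,"ay":0.004,"az":0},{"tx":-49,"ty":-455,"tz":12,"ax":0,"ay":0.004,"az":0}], hand=55)

```text
clock: 28.02
eef_pos: [0.4495, -0.2055, 0.2273]
ee_rot: [-0.003, 0.709, 0.706, 0.0]
wrist_force: [1.0, -0.4, -0.0]
gripper_width: 0.055
```

Request:
drive_tool(series=[{"tx":-6,"ty":-55,"tz":0,"ax":0,"ay":0,"az":0},{"tx":-11,"ty":-100,"tz":0,"ax":0,"ay":0,"az":0},{"tx":-11,"ty":-115,"tz":0,"ax":0,"ay":0,"az":0},{"tx":-11,"ty":-115,"tz":0,"ax":0,"ay":0,"az":0},{"tx":-11,"ty":-115,"tz":0,"ax":0,"ay":0,"az":0}])

```text
clock: 28.65
eef_pos: [0.4389, -0.319, 0.2271]
ee_rot: [-0.004, 0.708, 0.706, 0.0]
wrist_force: [-0.5, 0.6, -0.5]
gripper_width: 0.0546
```

```bash
python3 m1.py w13; python3 -c "
from h import *
s=env.state();print(s['eef_pos'],s['ee_rot'],s['wrist_force'],s['gripper_width'])"
```

```text
[ 0.43893553 -0.31907046  0.22754213] [-3.05298092e-03  7.07911487e-01  7.06294546e-01  1.42974317e-04] [-0.15498929  1.17404292  0.42832311] 0.05457740574859046
```

View pics/w13.png

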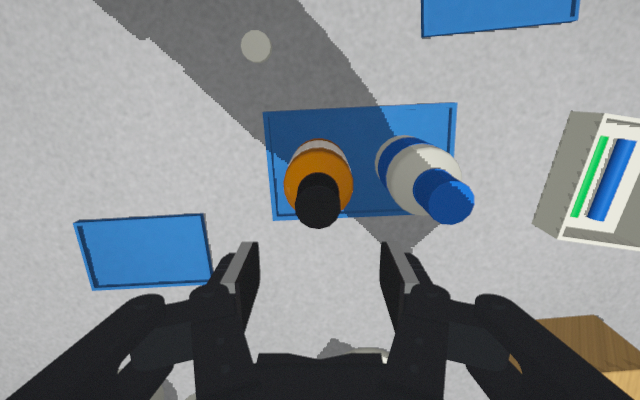

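```bash
python3 m4.py w13 amber:280,150,370,235:.153 white:380,150,490,235:.153
```

```text
amber 1652 z 0.1529 mean [ 437.9 -318.9  152.8] ell (array([ 437.9, -319.1]), array([30.8, 32.1]))
white 1738 z 0.153 mean [ 527.5 -315.9  152.7] ell (array([ 527.4, -316. ]), array([30.9, 33.3]))
```

Request:
drive_tool(series=[{"tx":-1,"ty":-1,"tz":-30,"ax":-0.0045,"ay":-0.004,"az":0},{"tx":-1,"ty":-1,"tz":-70,"ax":-0.0045,"ay":-0.004,"az":0},{"tx":-1,"ty":-1,"tz":-100,"ax":-0.0045,"ay":-0.004,"az":0},{"tx":-1,"ty":-1,"tz":-101,"ax":-0.0045,"ay":-0.004,"az":0},{"tx":-1,"ty":-1,"tz":-101,"ax":-0.0045,"ay":-0.004,"az":0}])

```text
clock: 29.38
eef_pos: [0.4385, -0.3199, 0.1278]
ee_rot: [0.001, 0.708, 0.707, 0.0]
wrist_force: [-0.7, -0.1, -0.4]
gripper_width: 0.0547
```

Request:
drive_tool(series=[{"tx":0,"ty":0,"tz":0,"ax":0,"ay":0,"az":0},{"tx":0,"ty":0,"tz":0,"ax":0,"ay":0,"az":0},{"tx":0,"ty":0,"tz":0,"ax":0,"ay":0,"az":0},{"tx":0,"ty":0,"tz":0,"ax":0,"ay":0,"az":0}], hand=0, force=40)

```text
clock: 29.88
eef_pos: [0.4389, -0.3205, 0.1295]
ee_rot: [0.002, 0.708, 0.707, -0.0]
wrist_force: [-0.9, 0.5, 6.9]
gripper_width: 0.0306
```

Request:
drive_tool(series=[{"tx":0,"ty":0,"tz":15,"ax":0,"ay":0,"az":0},{"tx":0,"ty":0,"tz":45,"ax":0,"ay":0,"az":0},{"tx":0,"ty":8,"tz":75,"ax":0,"ay":0,"az":0},{"tx":0,"ty":30,"tz":87,"ax":0,"ay":0,"az":0},{"tx":0,"ty":65,"tz":87,"ax":0,"ay":0,"az":0},{"tx":5,"ty":108,"tz":87,"ax":0,"ay":0,"az":0},{"tx":15,"ty":152,"tz":87,"ax":0,"ay":0,"az":0},{"tx":30,"ty":195,"tz":87,"ax":0,"ay":0,"az":0}])

```text
clock: 30.88
eef_pos: [0.4683, -0.123, 0.2167]
ee_rot: [0.002, 0.708, 0.707, -0.0]
wrist_force: [0.6, -0.1, -2.1]
gripper_width: 0.0306
```

Request:
drive_tool(series=[{"tx":20,"ty":40,"tz":0,"ax":0,"ay":0,"az":0},{"tx":42,"ty":80,"tz":0,"ax":0,"ay":0,"az":0},{"tx":65,"ty":120,"tz":0,"ax":0,"ay":0,"az":0},{"tx":88,"ty":160,"tz":0,"ax":0,"ay":0,"az":0},{"tx":105,"ty":195,"tz":0,"ax":0,"ay":0,"az":0},{"tx":114,"ty":225,"tz":0,"ax":0,"ay":0,"az":0},{"tx":117,"ty":237,"tz":0,"ax":0,"ay":0,"az":0},{"tx":117,"ty":237,"tz":0,"ax":0,"ay":0,"az":0}])

```text
clock: 31.88
eef_pos: [0.5846, 0.1148, 0.2165]
ee_rot: [0.002, 0.707, 0.707, -0.0]
wrist_force: [0.3, -0.0, -1.5]
gripper_width: 0.0307
```

```bash
python3 m1.py w14; python3 -c "
from h import *
s=env.state();print(s['eef_pos'],s['ee_rot'],s['wrist_force'],s['gripper_width'])"
```

```text
[0.58473776 0.11352508 0.21674864] [ 1.92904476e-03  7.07729683e-01  7.06480631e-01 -3.03373128e-04] [ 1.02135937 -0.15087506 -2.91144869] 0.030955152322707086
```

View pics/w14.png

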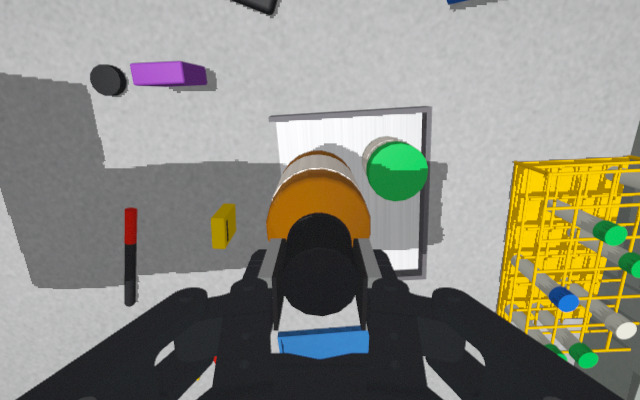

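Request:
drive_tool(series=[{"tx":2,"ty":0,"tz":-25,"ax":0,"ay":0,"az":0},{"tx":2,"ty":0,"tz":-55,"ax":0,"ay":0,"az":0},{"tx":2,"ty":0,"tz":-75,"ax":0,"ay":0,"az":0},{"tx":2,"ty":0,"tz":-82,"ax":0,"ay":0,"az":0},{"tx":2,"ty":0,"tz":-85,"ax":0,"ay":0,"az":0},{"tx":2,"ty":0,"tz":-87,"ax":0,"ay":0,"az":0},{"tx":2,"ty":0,"tz":-87,"ax":0,"ay":0,"az":0}])

```text
clock: 32.85
eef_pos: [0.5871, 0.1135, 0.1306]
ee_rot: [0.002, 0.708, 0.706, 0.0]
wrist_force: [-0.5, -0.3, 0.7]
gripper_width: 0.0305
```

Request:
drive_tool(series=[{"tx":-0.5,"ty":0,"tz":-1,"ax":0,"ay":0,"az":0},{"tx":-0.5,"ty":0,"tz":-1.5,"ax":0,"ay":0,"az":0},{"tx":-0.5,"ty":0,"tz":-1.5,"ax":0,"ay":0,"az":0}])

```text
clock: 33.22
eef_pos: [0.587, 0.1135, 0.1305]
ee_rot: [0.003, 0.708, 0.706, 0.001]
wrist_force: [-2.0, -1.1, 8.5]
gripper_width: 0.0308
```

Request:
drive_tool(series=[{"tx":0,"ty":0,"tz":0,"ax":0,"ay":0,"az":0},{"tx":0,"ty":0,"tz":0,"ax":0,"ay":0,"az":0},{"tx":0,"ty":0,"tz":0,"ax":0,"ay":0,"az":0}], hand=55)

```text
clock: 33.6
eef_pos: [0.587, 0.1135, 0.1303]
ee_rot: [0.003, 0.708, 0.706, 0.001]
wrist_force: [0.4, -0.1, 0.2]
gripper_width: 0.0544
```

Request:
drive_tool(series=[{"tx":0,"ty":0,"tz":30,"ax":0,"ay":0,"az":0},{"tx":0,"ty":0,"tz":88,"ax":0,"ay":0,"az":0},{"tx":0,"ty":0,"tz":97,"ax":0,"ay":0.003,"az":0},{"tx":0,"ty":0,"tz":97,"ax":0,"ay":0.003,"az":0}])

```text
clock: 34.1
eef_pos: [0.5872, 0.1136, 0.2275]
ee_rot: [0.002, 0.708, 0.707, 0.0]
wrist_force: [-0.5, 0.4, -0.6]
gripper_width: 0.0551
```

```bash
python3 m1.py w15; python3 -c "
from h import *
s=env.state();print(s['eef_pos'],s['ee_rot'],s['wrist_force'],s['gripper_width'])"; python3 m4.py w15 amber:280,150,370,235:.154 green:350,130,430,210:.071
```

```text
[0.58649948 0.11350231 0.22581675] [ 0.00132203  0.70771887  0.70649227 -0.00096033] [ 0.19114479  0.108234   -0.08311353] 0.054852075209929095
amber 1663 z 0.1539 mean [586.3 114.6 153.8] ell (array([586.3, 114.4]), array([30.8, 32.1]))
green 2584 z 0.0709 mean [654.1 121.9  70.9] ell (array([654.1, 121.4]), array([51.4, 52.4]))
```

View pics/w15.png

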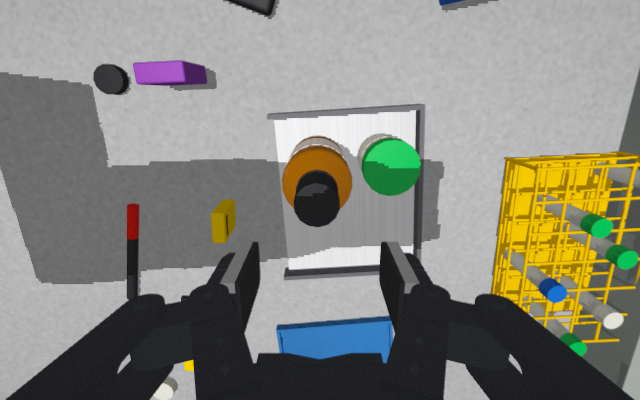

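Amber is back within 1 mm, measured from the same view. Next is white.

Request:
drive_tool(series=[{"tx":-4,"ty":-40,"tz":0,"ax":0,"ay":0,"az":0},{"tx":-12,"ty":-100,"tz":0,"ax":0,"ay":0,"az":0},{"tx":-20,"ty":-160,"tz":0,"ax":0,"ay":0,"az":0},{"tx":-28,"ty":-220,"tz":0,"ax":0,"ay":0,"az":0},{"tx":-36,"ty":-280,"tz":0,"ax":0,"ay":0,"az":0},{"tx":-46,"ty":-340,"tz":0,"ax":0,"ay":0,"az":0},{"tx":-54,"ty":-395,"tz":0,"ax":0,"ay":0,"az":0},{"tx":-58,"ty":-430,"tz":0,"ax":0,"ay":0,"az":0}])

```text
clock: 35.2
eef_pos: [0.5272, -0.3187, 0.2238]
ee_rot: [-0.0, 0.708, 0.706, -0.001]
wrist_force: [0.2, -0.6, -0.1]
gripper_width: 0.0551
```

Request:
drive_tool(series=[{"tx":0,"ty":0,"tz":0,"ax":0,"ay":0,"az":0},{"tx":0,"ty":0,"tz":0,"ax":0,"ay":0,"az":0}])

```text
clock: 35.45
eef_pos: [0.5268, -0.3182, 0.2223]
ee_rot: [-0.001, 0.709, 0.706, -0.001]
wrist_force: [0.5, 0.2, 0.0]
gripper_width: 0.0549
```

```bash
python3 m1.py w16; python3 -c "
from h import *
s=env.state();print(s['eef_pos'],s['ee_rot'],s['wrist_force'],s['gripper_width'])"; python3 m4.py w16 white:280,150,370,245:.153
```

```text
[ 0.52730973 -0.31751759  0.22335957] [-6.31232372e-04  7.07992888e-01  7.06218306e-01 -1.17279729e-03] [ 0.71347674  0.07751669 -0.08819918] 0.054783111908637314
white 1731 z 0.1529 mean [ 528.5 -315.9  152.8] ell (array([ 528.5, -316.1]), array([30.7, 32.1]))
```

View pics/w16.png

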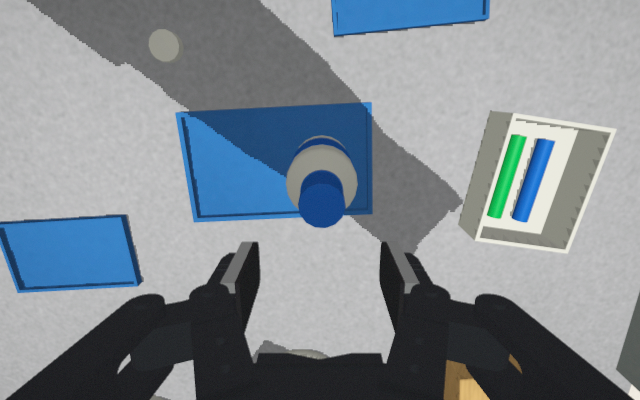

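Request:
drive_tool(series=[{"tx":1,"ty":1,"tz":-30,"ax":0,"ay":-0.003,"az":0},{"tx":1,"ty":1,"tz":-70,"ax":0,"ay":-0.003,"az":0},{"tx":1,"ty":1,"tz":-97,"ax":0,"ay":-0.003,"az":0},{"tx":1,"ty":1,"tz":-97,"ax":0,"ay":-0.003,"az":0},{"tx":1,"ty":1,"tz":-97,"ax":0,"ay":-0.003,"az":0}])

```text
clock: 36.17
eef_pos: [0.529, -0.3162, 0.1277]
ee_rot: [0.001, 0.708, 0.707, -0.0]
wrist_force: [-1.7, -0.0, 0.4]
gripper_width: 0.055
```

Request:
drive_tool(series=[{"tx":0,"ty":0,"tz":0,"ax":0,"ay":0,"az":0},{"tx":0,"ty":0,"tz":0,"ax":0,"ay":0,"az":0},{"tx":0,"ty":0,"tz":0,"ax":0,"ay":0,"az":0},{"tx":0,"ty":0,"tz":0,"ax":0,"ay":0,"az":0}], hand=0)

```text
clock: 36.67
eef_pos: [0.5295, -0.3166, 0.1295]
ee_rot: [0.003, 0.708, 0.707, 0.0]
wrist_force: [-1.5, 0.0, 5.4]
gripper_width: 0.0308
```

Request:
drive_tool(series=[{"tx":0,"ty":0,"tz":15,"ax":0,"ay":0,"az":0},{"tx":0,"ty":0,"tz":45,"ax":0,"ay":0,"az":0},{"tx":0,"ty":10,"tz":75,"ax":0,"ay":0,"az":0},{"tx":6,"ty":35,"tz":87,"ax":0,"ay":0,"az":0},{"tx":14,"ty":75,"tz":87,"ax":0,"ay":0,"az":0},{"tx":22,"ty":115,"tz":87,"ax":0,"ay":0,"az":0},{"tx":30,"ty":155,"tz":87,"ax":0,"ay":0,"az":0},{"tx":36,"ty":190,"tz":87,"ax":0,"ay":0,"az":0}])

```text
clock: 37.67
eef_pos: [0.5658, -0.1252, 0.2179]
ee_rot: [0.003, 0.708, 0.707, 0.0]
wrist_force: [0.9, 0.7, -2.0]
gripper_width: 0.0305
```

Request:
drive_tool(series=[{"tx":8,"ty":40,"tz":0,"ax":0,"ay":0,"az":0},{"tx":15,"ty":80,"tz":0,"ax":0,"ay":0,"az":0},{"tx":20,"ty":112,"tz":0,"ax":0,"ay":0,"az":0},{"tx":24,"ty":138,"tz":0,"ax":0,"ay":0,"az":0},{"tx":26,"ty":156,"tz":0,"ax":0,"ay":0,"az":0},{"tx":26,"ty":156,"tz":0,"ax":0,"ay":0,"az":0},{"tx":26,"ty":156,"tz":0,"ax":0,"ay":0,"az":0}])

```text
clock: 38.55
eef_pos: [0.5918, 0.0302, 0.2181]
ee_rot: [0.003, 0.708, 0.707, 0.0]
wrist_force: [-0.1, 0.4, -1.7]
gripper_width: 0.0306
```

```bash
python3 m1.py w17; python3 -c "
from h import *
s=env.state();print(s['eef_pos'],s['ee_rot'],s['wrist_force'],s['gripper_width'])"
```

```text
[0.59174518 0.0299334  0.21798799] [3.25642336e-03 7.07903912e-01 7.06301148e-01 3.67728173e-04] [-0.77504474  0.53047266 -2.12961691] 0.03051939908264735
```

View pics/w17.png

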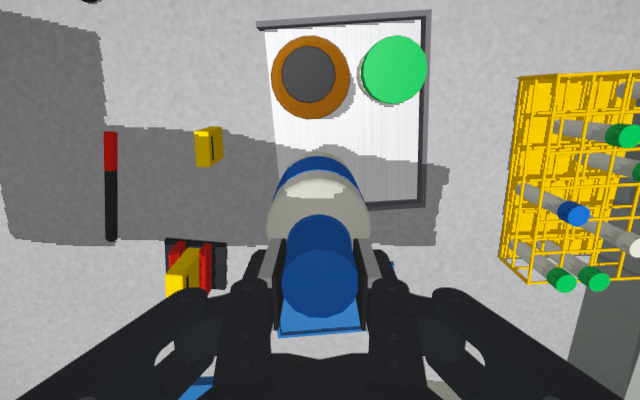

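Request:
drive_tool(series=[{"tx":-0.5,"ty":1.5,"tz":-25,"ax":0,"ay":0,"az":0},{"tx":-0.5,"ty":1.5,"tz":-55,"ax":0,"ay":0,"az":0},{"tx":-0.5,"ty":1.5,"tz":-75,"ax":0,"ay":0,"az":0},{"tx":-0.5,"ty":1.5,"tz":-83,"ax":0,"ay":0,"az":0},{"tx":-0.5,"ty":1.5,"tz":-86,"ax":0,"ay":0,"az":0},{"tx":-0.5,"ty":1.5,"tz":-88,"ax":0,"ay":0,"az":0},{"tx":-0.5,"ty":1.5,"tz":-88,"ax":0,"ay":0,"az":0}])

```text
clock: 39.52
eef_pos: [0.5915, 0.0314, 0.1306]
ee_rot: [0.004, 0.708, 0.706, 0.001]
wrist_force: [-0.3, 0.1, -1.5]
gripper_width: 0.0304
```

Request:
drive_tool(series=[{"tx":0,"ty":0,"tz":-0.5,"ax":0,"ay":0,"az":0},{"tx":0,"ty":0,"tz":-1,"ax":0,"ay":0,"az":0}])

```text
clock: 39.78
eef_pos: [0.5918, 0.0313, 0.1304]
ee_rot: [0.004, 0.708, 0.706, 0.001]
wrist_force: [-2.8, -0.4, 7.1]
gripper_width: 0.0306
```

Request:
drive_tool(series=[{"tx":0,"ty":0,"tz":0,"ax":0,"ay":0,"az":0},{"tx":0,"ty":0,"tz":0,"ax":0,"ay":0,"az":0},{"tx":0,"ty":0,"tz":0,"ax":0,"ay":0,"az":0}], hand=55)

```text
clock: 40.15
eef_pos: [0.5918, 0.0314, 0.1304]
ee_rot: [0.004, 0.708, 0.706, 0.001]
wrist_force: [1.2, -1.2, -0.2]
gripper_width: 0.0551
```

Request:
drive_tool(series=[{"tx":0,"ty":0,"tz":30,"ax":0,"ay":0,"az":0},{"tx":0,"ty":0,"tz":88,"ax":0,"ay":0,"az":0},{"tx":0,"ty":0,"tz":100,"ax":0,"ay":0,"az":0},{"tx":0,"ty":0,"tz":100,"ax":0,"ay":0,"az":0}])

```text
clock: 40.65
eef_pos: [0.5921, 0.0313, 0.2308]
ee_rot: [0.005, 0.708, 0.706, 0.001]
wrist_force: [0.3, -0.0, -0.2]
gripper_width: 0.0547
```

```bash
python3 m1.py w18;  python3 m4.py w18 white:280,160,370,240:.154 amber:260,30,360,120:.154 green:350,30,440,110:.071
```

```text
white 1610 z 0.1539 mean [591.4  31.6 153.8] ell (array([591.4,  31.4]), array([30.7, 32.1]))
amber 2138 z 0.1539 mean [586.3 113.7 153.9] ell (array([586.3, 113.5]), array([30.8, 30.8]))
green 3169 z 0.0709 mean [654.2 121.1  70.9] ell (array([654.1, 120.6]), array([51.4, 52. ]))
```

View pics/w18.png

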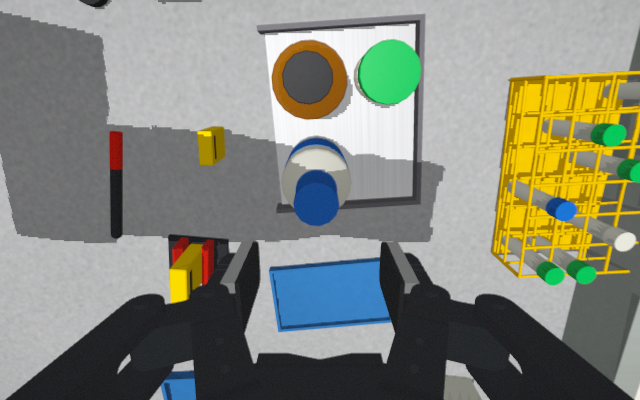

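White is back within about 1 mm. I'm retreating for a final overview.

Request:
drive_tool(series=[{"tx":-10,"ty":-40,"tz":20,"ax":0,"ay":0,"az":0},{"tx":-30,"ty":-100,"tz":40,"ax":0,"ay":0,"az":0},{"tx":-60,"ty":-155,"tz":50,"ax":0,"ay":0,"az":0},{"tx":-90,"ty":-210,"tz":50,"ax":0,"ay":0,"az":0},{"tx":-120,"ty":-265,"tz":50,"ax":0,"ay":0,"az":0},{"tx":-150,"ty":-315,"tz":50,"ax":0,"ay":0,"az":0},{"tx":-180,"ty":-365,"tz":50,"ax":0,"ay":0,"az":0},{"tx":-180,"ty":-365,"tz":50,"ax":0,"ay":0,"az":0}])

```text
clock: 41.75
eef_pos: [0.409, -0.3365, 0.2769]
ee_rot: [0.002, 0.71, 0.704, 0.0]
wrist_force: [0.8, 0.1, 0.1]
gripper_width: 0.055
```

```bash
python3 m1.py w19; python3 - <<'E'
from h import *
a=snap('side','side_end.png')['img']; 
t=cv2.imread('pics/w19_top.png')[90:260,160:450]; b=cv2.imread('pics/side_end.png')[140:360,130:450]
cv2.imwrite('pics/fin.png',np.vstack([cv2.resize(t,(480,281)),cv2.resize(b,(480,319))]))
E
```

```text
(no output)
```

View pics/fin.png

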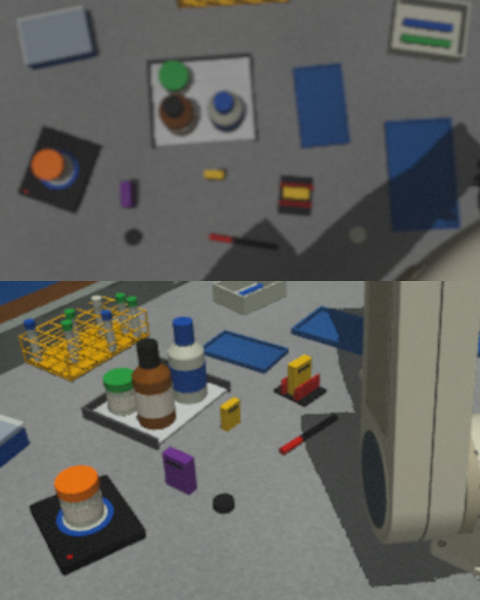

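Everything is upright and in place, with both bottles in the bay, the orange cup on the plate, and the block seated in the holder.

```bash
python3 -c "
from h import *
print(env.close_job())"
```

```text
the job is handed in; nothing more can be done
None
```

The whole task is done and handed in at about 42 s, well under the 136 s limit.

- **Block:** I pushed the yellow block into the holder first. Its top measured 67.8 mm, and 68 mm is fully seated. The highest wrist force I read was 47 N, while pressing it home.
- **Bottles out, then cup:** White and amber went into the large blue tray. After that the orange cup went onto the reader plate, about 1 mm from its centre.
- **Bottles back:** Amber and white are standing where they were, each within about 1 mm.
- **Green cup:** It was not touched and still measures in its original position.

In the final top and side pictures everything was upright, with the gripper clear of all of it.

Two measurements were off, and neither changed the result:
- The top camera read about 3.5 mm different in y from the wrist camera, so I relied on the wrist camera.
- The last orange-lid measurement was only partly reliable because of glare. Its outline still fitted the plate centre, and the pictures agree.

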